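# Load a centrifuge bucket and snap its clip-on cover shut

### The arm

A 7-joint arm with a two-finger parallel gripper is mounted at the origin on a cart in front of the work surface, level with it; the furniture and walls round the work are solid. World frame = base frame: x ahead of the robot, y to its left, z up, the work surface at z = 0. Lengths are in mm, angles in degrees, forces in N, time in s.
With the tool pointing down it reaches from about 400 to 875 mm from the base axis. Payload 6.5 kg.
Tool frame: the origin (TCP) lies between the finger pads, 19 mm behind the fingertips; this is the grasp point; z points along the fingers, y is the line along which they close (so a half turn about z gives the same grasp; the last joint's range is limited). The gripper opens to 88 mm and grips with 3 to 60 N. Pads are 18 mm wide; open, the fingers measure 123 mm over their backs; the gripper's body (75 mm by 187 mm) begins 45 mm behind the grasp point.
Start: joints at [-72.605, 30.733, -0.252, 88.115, 0.149, 61.152, -4.079], TCP at [234.923, 606.054, 257.416] pointing down, gripper open.
Joint ranges: [-154.64, 154.64], [-21.42, 123.67], [-72.66, 72.17], [13.99, 137.28], [-74.86, 254.86], [10.95, 109.41], [-158.01, 158.01]. Speed limits (degrees/s): [136.94, 136.94, 180, 180, 180, 180, 180].

### API

Orientations are given as a 3x3 rotation matrix whose columns are the frame's x, y, z axes.
In Python, from station import readout, read_camera, env gives the robot as it stands. The module is installed in compiled form; this text tells all that it offers.
- The arm moves only by the tool jog_arm, never from a script. Its argument "deltas" is a list of rows, each an object with "xyz": the shift along the tool's x, y, z as a fraction of full scale, a list of three; "turn": the turn, a rotation vector about the tool's x, y, z as a fraction of full scale, a list of three; "jaw": the closure, from 0 (fully open) to 1 (shut). In form: [{"xyz": [dx, dy, dz], "turn": [wx, wy, wz], "jaw": jaw}, ...]. A call has 1 to 12 rows; each row shifts and turns the commanded pose from where the row before left it, along the tool's axes as they then stand; what a row does not reach is not made up. Full scale, the value 1, is 60 cm for a shift and 0.12 rad for a turn. A row lasts 1/10 s, in which the tool goes at most 50 mm and 8.59 degrees, less where a joint would pass 70% of its speed; a pose out of reach is approached as far as the arm can. A call with a number of a shift or a turn outside -1 to 1 is refused whole. A call with a gripper value outside its range is refused whole. The fingers move at their own pace and stop on an object; the grip force is fixed at half the most. Time passes only in rows, so rows that do not move let the fingers close. It gives the time, the measured TCP pose, the force, the opening and the grip force at its end, in the units of the state.
- readout.state(): the state, without advancing time (a new reading comes with each control period).
- read_camera(name): name is "side" or "top" or "wrist"; returns a dict with "color" (400x640x3 uint8, red, green, blue), "intrinsics" (3x3 intrinsics, pixels), "xyz" and "rotation" of the camera in the world. Camera axes: x right, y down, z forward; pixel columns grow to the right and rows downward; lengths in mm; the calibration is good to about 2 mm. A picture is of the moment at which its call begins. There is no depth.
- env.hand_in(): hands the job in; it is judged then, once.
The state is a dict: "time_s": time; "joint_positions": joint angles; "joint_vel": joint speeds; "joint_efforts": joint torques, N m; "tool_pos": TCP position; "tool_rot": TCP orientation; "wrist_force": force on the tool from outside, world axes, zero at the start; "torque": the same for the moment, N m; "opening": opening from 0.0 (shut) to 1.0 (fully open); "gripper_force": force on a finger pad.
Only numpy, scipy, OpenCV 4.12 (cv2) and the standard library are available. Lean on these libraries where they do the work, as an engineer would, in place of code of your own. Each camera call takes 0.05 s, during which the arm holds its last target. There are 200 camera calls.

### The job

Get the open centrifuge bucket ready for its run like the closed one at the back of the worktop: lower the loaded vial insert by its upright handle into the bucket until it stands on the bottom, then take the cover off the sloping drying rack, set it on the bucket and press it straight down until it is fully home and both clip arms have snapped under the rim. Lower both gently, neither dropped nor slammed, leave the bucket standing upright on the worktop, and do not disturb the wash bottle or the small beaker.

Things in the scene. Friction and masses are not known exactly. Their poses are not given: they have to be found in the camera images.
- bucket: Open centrifuge bucket: loose rectangular aluminium box, 84 (its x) x 122 (its y) x 80 mm high, 0.75 kg, open at the top. Origin at the centre of its underside, z up. Walls and floor 6 mm, inside 72 x 110 mm. Round bosses stand out 5 mm on the two long sides. Same turned half round. (The bucket at the back of the worktop, beyond the work, is an identical one already closed, 153 mm high, fixed.)
- bucket_rim (a point): Centre of the bucket's mouth, level with the top of its rim, 80 mm above its underside. The rim lip is 6 mm thick (74 to 80 mm up) and stands 5 mm out from the walls all round: 94 x 132 mm over the lip.
- insert: Vial insert: loose white plastic block, 66 (its x) x 104 (its y) x 40 mm, about 0.28 kg, foot chamfered 4 mm, four black-capped vials (tops 63 mm up), upright plate handle amid, 10 mm thick along x, 36 mm along y, top 95 mm up. Origin at the centre of its underside, z up. Fits the bucket with its y along the bucket's y, either way round, 3 mm play each side; home 6 mm above the bucket's origin.
- insert_grip (a point): Where to grip the insert's handle: in the middle of it, 84 mm above the insert's underside (11 mm below the top edge); a TCP here has the fingertips 2 mm above the caps. Close the fingers along the insert's x.
- cover: Cover, about 0.26 kg: grey frame 96 (its x) x 132 (its y) mm, clear hood 84 x 122 mm with its roof at z = 38 mm, grey grip rib on it. Origin at the centre of the frame's underside, which seats on the rim; z out of the top; home 80 mm above the bucket's origin, its y along the bucket's y, either way round. Below is a black plug 68 x 106 x 6 mm, chamfered 4 mm, that enters the mouth with 2 mm play.
- cover_grip (a point): Where to grip the cover's rib: on the cover's z axis, 63 mm above its origin, axes as the cover's. The rib runs along the cover's y: 80 mm long, 12 mm thick along x, top edge 73 mm above the origin. A TCP here has the fingertips 6 mm above the roof; close the fingers along the cover's x.
- clip_a (a joint): Angle of the rigid clip arm at the cover's +y end, hinged at y = 70, z = 14 mm, reaching down to z = -28 mm; 0 when sprung in, grows as it spreads (to 0.45). Its hook reaches 3.5 mm under the lip. The sloping lead-in meets the lip about 18 mm above home; pressing on, 8 to 20 N in all, spreads the arms some 0.15 rad till they snap back to 0 just before home.
- clip_b (a joint): The same for the clip arm at the cover's -y end (y = -70 mm).
- rack: Drying rack of steel wire, fixed, about 115 x 78 mm, 95 mm high. Its slope falls at 35 degrees towards its own -x, which faces to the left and away from the robot; stub wires at the low end hold the cover. The cover lies on it with its y level along the rack's y and its z leaning 35 degrees from vertical towards the rack's -x: lift it off along its own z. Origin at the centre of the foot.
- aspirator_bottle: Bystander: a very large fixed glass bottle, about 260 mm wide, on a low wooden stand 180 mm high, at the left behind the work; origin at the bottle's foot. Swing the arm past it on the robot's side.
- wash_bottle: Bystander: a loose white wash bottle with a red cap and bent jet, 101 x 68 x 194 mm; origin at the centre of its underside. Not to be disturbed.
- beaker: Bystander: a loose small glass beaker, 52 mm across, 66 mm high; origin at the centre of its underside. Not to be disturbed.

How it is judged (in metres and radians):
On the way, in this order (a step that is already met when the one before it is completed fails the run):
1. the vial insert stands on the bottom of the bucket (z of insert in the frame of bucket between 0.003 and 0.01 m and x of insert in the frame of bucket between -0.006 and 0.006 m and y of insert in the frame of bucket between -0.006 and 0.006 m and angle between the z axis of insert and the z axis of bucket, either way round below 0.06 rad and angle between insert's own z axis and vertical below 0.3 rad and angle between bucket's own z axis and vertical below 0.05 rad and height (world z) of bucket between -0.004 and 0.006 m), for 0.2 s.
2. the cover is home on the bucket with both clip arms snapped under the rim (all of step 1 and z of cover in the frame of bucket between 0.077 and 0.0825 m and x of cover in the frame of bucket between -0.004 and 0.004 m and y of cover in the frame of bucket between -0.004 and 0.004 m and angle between the z axis of cover and the z axis of bucket, either way round below 0.04 rad and angle between the y axis of cover and the y axis of bucket, either way round below 0.1 rad and value of joint each of clip_a, clip_b below 0.07 rad), for 0.2 s.
At the end, for the whole second after the job is handed in: Bucket upright on the worktop (0.05 rad); insert on its floor (3 to 10 mm up, 6 mm off-centre, 0.06 rad); cover home on the rim (77 to 82.5 mm above the bucket's origin, 4 mm off-centre, 0.04 rad), both clip arms under 0.07 rad; all at rest (all of step 2 and linear speed of each of bucket, cover, insert below 0.02 m/s); the robot touches nothing.
It fails at once if the insert is dropped into the bucket: faster than 0.4 m/s in its mouth (linear speed of insert above 0.4 m/s and z of insert in the frame of bucket between -0.005 and 0.075 m and x of insert in the frame of bucket between -0.03 and 0.03 m and y of insert in the frame of bucket between -0.03 and 0.03 m).
It fails at once if the cover is dropped or slammed on the bucket: faster than 0.5 m/s just above the rim (linear speed of cover above 0.5 m/s and z of cover in the frame of bucket between 0.099 and 0.115 m and x of cover in the frame of bucket between -0.03 and 0.03 m and y of cover in the frame of bucket between -0.03 and 0.03 m).
It fails at once if the wash bottle is pushed away or knocked over (distance of wash_bottle from where it was at the start of the episode above 0.03 m or angle between wash_bottle's own z axis and vertical above 0.35 rad).
It fails at once if the beaker is pushed away or knocked over (distance of beaker from where it was at the start of the episode above 0.03 m or angle between beaker's own z axis and vertical above 0.35 rad).
It also fails if it takes over 54 s, if anything falls off the work surface, if the arm or the gripper's body presses on something with over 40 N, if the wrist force passes 120 N, or if a joint passes its speed limit or range.

## Working session

There is one attempt and no reset: what is moved stays moved. The work goes in short steps, Python scripts to look and compute and a tool call to move; the robot and the scene stay as the last step left them, time stands still between calls to the robot, and variables do not carry over. Pictures are saved under pics/ and viewed, at most 10 in all, crops included, and the job is handed in when it is done.

Besides the shell and the picture viewer there is one more tool, called after "Emit:" in YAML: its name, and indented under it one key for each argument. jog_arm: Moves the arm, as the interface text tells. Shift numbers are shares of 60 cm and turn numbers shares of 0.12 rad, none past 1 either way. Its arguments: {"type":"object","properties":{"deltas":{"type":"array"}},"required":["deltas"]}

```bash
mkdir -p pics; python3 - <<'E'
from station import readout, read_camera, env
import cv2,pickle,numpy as np
np.set_printoptions(precision=3,suppress=True)
s=readout.state(); print(s['time_s'],s['tool_pos'],s['tool_rot'],s['wrist_force'],s['opening'])
for n in("side","top","wrist"):
    r=read_camera(n); pickle.dump(r,open(f'pics/{n}0.pkl','wb')); cv2.imwrite(f'pics/{n}0.png',r['color'][:,:,::-1]); print(n,r['intrinsics'],r['xyz'],r['rotation'])
E
```

```text
0.0 [234.731 605.525 256.573] [[-0.932  0.361 -0.001]
 [ 0.361  0.932 -0.002]
 [-0.    -0.002 -1.   ]] [-0.537 -0.022 -0.518] 1.000331317750812
side [[431.906   0.    312.813]
 [  0.    431.906 200.576]
 [  0.      0.      1.   ]] [396.277 840.355 610.865] [[-0.99  -0.037  0.135]
 [-0.138  0.408 -0.902]
 [-0.021 -0.912 -0.409]]
top [[459.011   0.    328.653]
 [  0.    459.011 198.728]
 [  0.      0.      1.   ]] [ 279.767 -180.745 1373.231] [[-0.103 -0.97   0.221]
 [-0.995  0.101 -0.021]
 [-0.002 -0.222 -0.975]]
wrist [[347.591   0.    317.968]
 [  0.    347.591 199.612]
 [  0.      0.      1.   ]] [158.338 634.653 383.425] [[ 0.362  0.885  0.294]
 [ 0.932 -0.343 -0.117]
 [-0.003  0.316 -0.949]]
```

View pics/top0.png

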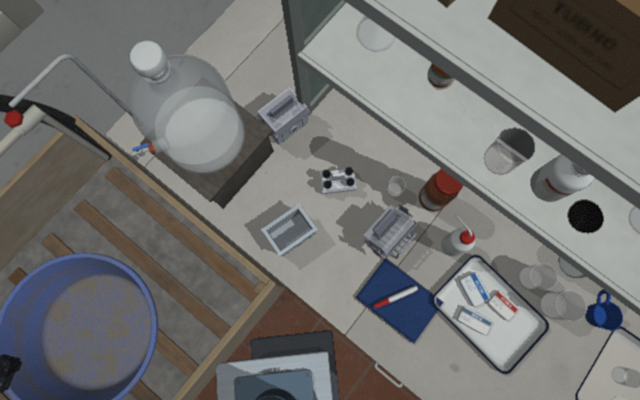

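View pics/side0.png

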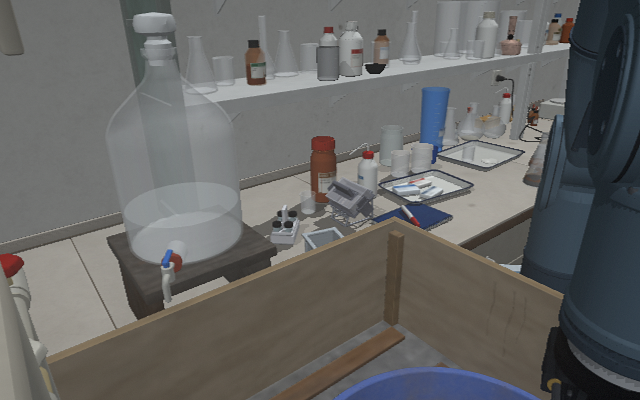

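```bash
cat > h.py <<'E'
import numpy as np, cv2, pickle
np.set_printoptions(precision=3,suppress=True)
def ray(c,p):
    K=c['intrinsics'];p=np.atleast_2d(np.array(p,float))
    d=np.linalg.solve(K,np.c_[p,np.ones(len(p))].T)
    return np.array(c['xyz']),(np.array(c['rotation'])@d).T
def plane(c,p,z):
    o,d=ray(c,p); return o+d*((z-o[2])/d[:,2])[:,None]
def proj(c,X):
    q=(np.atleast_2d(X)-np.array(c['xyz']))@np.array(c['rotation']); q=q@np.array(c['intrinsics']).T
    return q[:,:2]/q[:,2:]
def load(n): return pickle.load(open(f'pics/{n}.pkl','rb'))
def snap(n,tag):
    from station import read_camera
    r=read_camera(n); pickle.dump(r,open(f'pics/{tag}.pkl','wb')); cv2.imwrite(f'pics/{tag}.png',r['color'][:,:,::-1]); return r
E
python3 - <<'E'
from h import *
t=load('top0')
for n,p,z in [('bucket',(289,231),80),('insert',(338,180),63),('cover',(390,232),110),('beaker',(396,187),66),('wash',(462,240),150),('closed',(284,105),150),('asp',(206,135),180),('bincorner',(272,285),0),('brown',(440,190),190)]:
    P=plane(t,p,z)[0]; print(n,P,np.hypot(P[0],P[1]))
im=cv2.imread('pics/top0.png')[150:275,250:490]
cv2.imwrite('pics/crop0.png',cv2.resize(im,None,fx=3.33,fy=3.33,interpolation=cv2.INTER_CUBIC))
E
```

```text
bucket [491.211 -87.254  80.   ] 498.8999866207982
insert [ 630.604 -242.887   63.   ] 675.7632125961404
cover [ 454.45 -368.11  110.  ] 584.8335036932957
beaker [ 590.952 -409.889   66.   ] 719.1893896280034
wash [ 407.521 -550.98   150.   ] 685.3121360741046
closed [ 844.707 -108.793  150.   ] 851.6838191888556
asp [764.605 110.449 180.   ] 772.5407059925572
bincorner [349.592 -18.18    0.   ] 350.06428434599513
brown [ 541.172 -503.17   190.   ] 738.9499639818121
```

View pics/crop0.png

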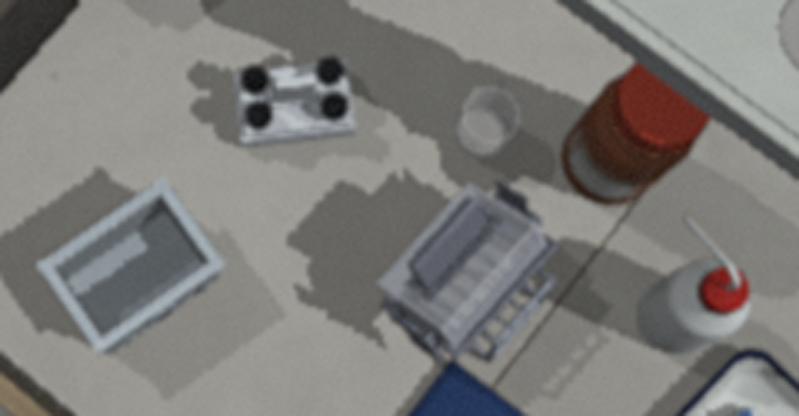

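```bash
cat >> h.py <<'E'
from scipy.spatial.transform import Rotation as Ro
def down(yaw):  # tool pointing down, tool y at azimuth yaw (deg)
    a=np.radians(yaw); y=np.array([np.cos(a),np.sin(a),0]); z=np.array([0,0,-1.]); return np.c_[np.cross(y,z),y,z]
def rows(p0,R0,p1,R1,n,jaw=0):
    w=(Ro.from_matrix(R0).inv()*Ro.from_matrix(R1)).as_rotvec(); st=Ro.from_rotvec(w/n); R=Ro.from_matrix(R0)
    p0=np.array(p0,float);p1=np.array(p1,float);d=(p1-p0)/n;pc=p0.copy();out=[]
    for i in range(n):
        x=np.round(R.inv().apply(p0+d*(i+1)-pc)/600,4); t=np.round(w/n/.12,3)
        pc=pc+R.apply(x*600); R=R*Ro.from_rotvec(t*.12); out.append('{"xyz":[%g,%g,%g],"turn":[%g,%g,%g],"jaw":%g}'%(*x,*t,jaw))
    print('step mm',np.linalg.norm(d),'deg',np.degrees(np.linalg.norm(w))/n); print(',\n'.join(out))
E
python3 - <<'E'
from h import *
t=load('top0');im=t['color'].astype(int)
m=(im.max(2)<50).astype(np.uint8); m[:160]=0;m[195:]=0;m[:,:315]=0;m[:,362:]=0
n,l,s,c=cv2.connectedComponentsWithStats(m); print(s[1:,4],c[1:])
k=[i for i in range(1,n) if s[i,4]>5]
P=plane(t,c[k],63);print(P, P.mean(0))
# bucket rim corners
b=np.array([[40,265],[165,183],[222,265],[103,348]])/3.33+[250,150]
Q=plane(t,b,80);print(Q,Q.mean(0),[np.degrees(np.arctan2(*(Q[(i+1)%4]-Q[i])[1::-1])) for i in range(4)],[np.linalg.norm(Q[(i+1)%4]-Q[i]) for i in range(4)])
E
```

```text
[36 39 36 35] [[348.694 170.694]
 [326.    173.59 ]
 [349.833 181.5  ]
 [327.429 183.943]]
[[ 655.742 -277.549   63.   ]
 [ 653.858 -209.626   63.   ]
 [ 622.419 -277.143   63.   ]
 [ 621.872 -210.579   63.   ]] [ 638.473 -243.724   63.   ]
[[ 503.242  -11.173   80.   ]
 [ 563.553 -123.874   80.   ]
 [ 487.116 -165.93    80.   ]
 [ 427.06   -59.056   80.   ]] [495.243 -90.008  80.   ] [np.float64(-61.8465608317305), np.float64(-151.17999684251967), np.float64(119.33300864545036), np.float64(32.15104952702191)] [np.float64(127.8236834199348), np.float64(87.24324396909022), np.float64(122.59166538046796), np.float64(89.97992682665392)]
```

```bash
python3 - <<'E'
from h import *
from station import readout
s=readout.state(); rows(s['tool_pos'],s['tool_rot'],[430,60,320],down(24),12)
E
```

```text
step mm 48.58339338307392 deg 3.734907799984818
{"xyz":[-0.0527,-0.0609,-0.0087],"turn":[-0.001,0,0.543],"jaw":0},
{"xyz":[-0.0565,-0.0573,-0.0087],"turn":[-0.001,0,0.543],"jaw":0},
{"xyz":[-0.0601,-0.0535,-0.0087],"turn":[-0.001,0,0.543],"jaw":0},
{"xyz":[-0.0635,-0.0495,-0.0087],"turn":[-0.001,0,0.543],"jaw":0},
{"xyz":[-0.0666,-0.0453,-0.0088],"turn":[-0.001,0,0.543],"jaw":0},
{"xyz":[-0.0694,-0.0408,-0.0087],"turn":[-0.001,0,0.543],"jaw":0},
{"xyz":[-0.0719,-0.0362,-0.0087],"turn":[-0.001,0,0.543],"jaw":0},
{"xyz":[-0.0741,-0.0314,-0.0088],"turn":[-0.001,0,0.543],"jaw":0},
{"xyz":[-0.076,-0.0266,-0.0087],"turn":[-0.001,0,0.543],"jaw":0},
{"xyz":[-0.0775,-0.0215,-0.0088],"turn":[-0.001,0,0.543],"jaw":0},
{"xyz":[-0.0788,-0.0165,-0.0087],"turn":[-0.001,0,0.543],"jaw":0},
{"xyz":[-0.0797,-0.0113,-0.0088],"turn":[-0.001,0,0.543],"jaw":0}
```

Emit:
jog_arm:
  deltas:
    - {"xyz":[-0.053,-0.061,-0.009],"turn":[0,0,0.54],"jaw":0}
    - {"xyz":[-0.056,-0.057,-0.009],"turn":[0,0,0.54],"jaw":0}
    - {"xyz":[-0.06,-0.053,-0.009],"turn":[0,0,0.54],"jaw":0}
    - {"xyz":[-0.063,-0.049,-0.009],"turn":[0,0,0.54],"jaw":0}
    - {"xyz":[-0.067,-0.045,-0.009],"turn":[0,0,0.54],"jaw":0}
    - {"xyz":[-0.069,-0.041,-0.009],"turn":[0,0,0.54],"jaw":0}
    - {"xyz":[-0.072,-0.036,-0.009],"turn":[0,0,0.54],"jaw":0}
    - {"xyz":[-0.074,-0.031,-0.009],"turn":[0,0,0.54],"jaw":0}
    - {"xyz":[-0.076,-0.027,-0.009],"turn":[0,0,0.54],"jaw":0}
    - {"xyz":[-0.077,-0.021,-0.009],"turn":[0,0,0.54],"jaw":0}
    - {"xyz":[-0.079,-0.016,-0.009],"turn":[0,0,0.54],"jaw":0}
    - {"xyz":[-0.08,-0.011,-0.009],"turn":[0,0,0.54],"jaw":0}

```text
time_s: 1.35
tool_pos: [432.0, 60.2, 322.6]
tool_rot: [[-0.409, 0.913, 0.0], [0.913, 0.409, 0.001], [0.0, 0.001, -1.0]]
wrist_force: [0.9, 0.7, 0.4]
opening: 1.001
gripper_force: 0.0
```

```bash
python3 - <<'E'
from h import *
from station import readout
s=readout.state(); print(s['joint_positions'],s['tool_rot'],s['tool_pos']);rows(s['tool_pos'],s['tool_rot'],[590,-200,300],down(1),8)
E
```

```text
[-37.27    4.585  25.073 115.419  -2.261  60.42   12.969] [[-0.409  0.913  0.   ]
 [ 0.913  0.409  0.001]
 [ 0.     0.001 -1.   ]] [432.023  60.237 322.573]
step mm 38.15869626502416 deg 2.8901304156392364
{"xyz":[-0.0629,0.0079,0.0047],"turn":[0,-0,0.42],"jaw":0},
{"xyz":[-0.0625,0.011,0.0047],"turn":[0,-0,0.42],"jaw":0},
{"xyz":[-0.0618,0.0142,0.0047],"turn":[0,-0,0.42],"jaw":0},
{"xyz":[-0.061,0.0173,0.0046],"turn":[0,-0,0.42],"jaw":0},
{"xyz":[-0.0601,0.0203,0.0047],"turn":[0,-0,0.42],"jaw":0},
{"xyz":[-0.059,0.0233,0.0047],"turn":[0,-0,0.42],"jaw":0},
{"xyz":[-0.0577,0.0263,0.0047],"turn":[0,-0,0.42],"jaw":0},
{"xyz":[-0.0564,0.0291,0.0047],"turn":[0,-0,0.42],"jaw":0}
```

Emit:
jog_arm:
  deltas:
    - {"xyz":[-0.063,0.008,0.005],"turn":[0,0,0.42],"jaw":0}
    - {"xyz":[-0.062,0.011,0.005],"turn":[0,0,0.42],"jaw":0}
    - {"xyz":[-0.062,0.014,0.005],"turn":[0,0,0.42],"jaw":0}
    - {"xyz":[-0.061,0.017,0.005],"turn":[0,0,0.42],"jaw":0}
    - {"xyz":[-0.06,0.02,0.005],"turn":[0,0,0.42],"jaw":0}
    - {"xyz":[-0.059,0.023,0.005],"turn":[0,0,0.42],"jaw":0}
    - {"xyz":[-0.058,0.026,0.005],"turn":[0,0,0.42],"jaw":0}
    - {"xyz":[-0.056,0.029,0.005],"turn":[0,0,0.42],"jaw":0}
    - {"xyz":[0,0,0],"turn":[0,0,0],"jaw":0}

```text
time_s: 2.25
tool_pos: [589.9, -202.5, 297.3]
tool_rot: [[-0.014, 1.0, -0.001], [1.0, 0.014, -0.004], [-0.004, -0.001, -1.0]]
wrist_force: [-0.4, -0.5, 0.5]
opening: 0.999
gripper_force: 0.0
```

```bash
python3 - <<'E'
from h import *
from station import readout
s=readout.state(); print(s['joint_positions'],s['tool_pos']);r=snap('wrist','w1');print(r['xyz'],r['rotation'])
P=[[638,-244,63],[495,-90,80],[454,-368,110],[591,-410,66]];print(proj(r,P))
E
```

```text
[ -9.954  29.232  35.554  91.557 -18.011  65.05   30.596] [ 589.93  -202.548  297.295]
[ 588.937 -120.808  423.799] [[ 1.     0.013  0.004]
 [ 0.013 -0.947 -0.32 ]
 [-0.001  0.32  -0.948]]
[[361.34  201.442]
 [215.151  45.07 ]
 [190.274 321.833]
 [316.661 328.216]]
```

View pics/w1.png

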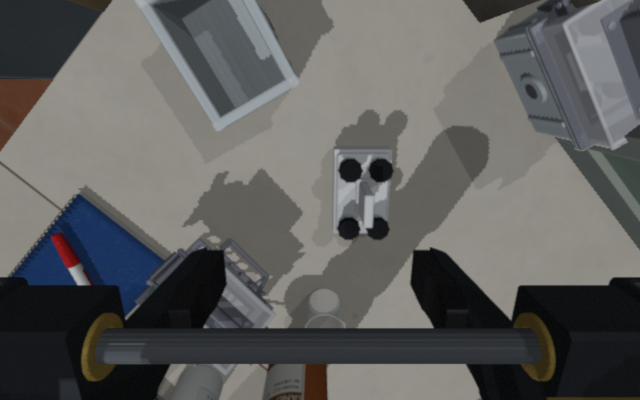

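```bash
python3 - <<'E'
from h import *
t=load('w1');im=t['color'].astype(int)
m=(im.max(2)<60).astype(np.uint8); m[:150]=0;m[245:]=0;m[:,:330]=0;m[:,400:]=0
n,l,s,c=cv2.connectedComponentsWithStats(m)
k=[i for i in range(1,n) if s[i,4]>100]; print(s[k],c[k])
P=plane(t,c[k],61);print(P,P.mean(0))
# handle top (bright) 
g=((im.min(2)>215)).astype(np.uint8); g[:185]=0;g[235:]=0;g[:,:355]=0;g[:,380:]=0
n,l,s,c=cv2.connectedComponentsWithStats(g);i=1+np.argmax(s[1:,4]);print(s[i],plane(t,c[i],95))
# cross check side camera prediction
print(proj(load('side0'),P.mean(0)))
E
```

```text
[[339 159  23  23 404]
 [369 159  24  23 432]
 [338 217  22  22 377]
 [367 217  22  23 341]] [[350.017 169.903]
 [380.465 169.942]
 [348.438 227.814]
 [378.449 228.827]]
[[ 624.25  -209.17    61.   ]
 [ 656.845 -208.772   61.   ]
 [ 625.344 -276.438   61.   ]
 [ 659.411 -277.22    61.   ]] [ 641.462 -242.9     61.   ]Traceback (most recent call last):
  File "<stdin>", line 9, in <module>
    return _wrapfunc(a, 'argmax', axis=axis, out=out, **kwds)
    return bound(*args, **kwds)
ValueError: attempt to get argmax of an empty sequence
```

```bash
python3 - <<'E'
from h import *
from station import readout
s=readout.state(); rows(s['tool_pos'],s['tool_rot'],[641.3,-243.5,85],down(1),8)
E
```

```text
step mm 27.86443478399935 deg 0.015450889623432086
{"xyz":[-0.0092,0.0107,0.0442],"turn":[-0.002,0.002,-0.001],"jaw":0},
{"xyz":[-0.0092,0.0107,0.0443],"turn":[-0.002,0.002,-0.001],"jaw":0},
{"xyz":[-0.0092,0.0107,0.0442],"turn":[-0.002,0.002,-0.001],"jaw":0},
{"xyz":[-0.0092,0.0107,0.0443],"turn":[-0.002,0.002,-0.001],"jaw":0},
{"xyz":[-0.0092,0.0107,0.0442],"turn":[-0.002,0.002,-0.001],"jaw":0},
{"xyz":[-0.0093,0.0107,0.0443],"turn":[-0.002,0.002,-0.001],"jaw":0},
{"xyz":[-0.0092,0.0106,0.0442],"turn":[-0.002,0.002,-0.001],"jaw":0},
{"xyz":[-0.0093,0.0106,0.0443],"turn":[-0.002,0.002,-0.001],"jaw":0}
```

Emit:
jog_arm:
  deltas:
    - {"xyz":[-0.0185,0.0214,0.03],"turn":[0,0,0],"jaw":0}
    - {"xyz":[-0.0185,0.0214,0.03],"turn":[0,0,0],"jaw":0}
    - {"xyz":[-0.0185,0.0214,0.03],"turn":[0,0,0],"jaw":0}
    - {"xyz":[-0.0185,0.0214,0.03],"turn":[0,0,0],"jaw":0}
    - {"xyz":[0,0,0.039],"turn":[0,0,0],"jaw":0}
    - {"xyz":[0,0,0.039],"turn":[0,0,0],"jaw":0}
    - {"xyz":[0,0,0.039],"turn":[0,0,0],"jaw":0}
    - {"xyz":[0,0,0.039],"turn":[0,0,0],"jaw":0}
    - {"xyz":[0,0,0.039],"turn":[0,0,0],"jaw":0}
    - {"xyz":[0,0,0.039],"turn":[0,0,0],"jaw":0}
    - {"xyz":[0,0,0],"turn":[0,0,0],"jaw":0}
    - {"xyz":[0,0,0],"turn":[0,0,0],"jaw":0}

```text
time_s: 3.5
tool_pos: [641.9, -239.9, 86.3]
tool_rot: [[-0.021, 1.0, -0.0], [1.0, 0.021, 0.001], [0.001, -0.0, -1.0]]
wrist_force: [-0.4, 0.6, 0.5]
opening: 1.002
gripper_force: 0.0
```

Emit:
jog_arm:
  deltas:
    - {"xyz":[0,0,0],"turn":[0,0,0],"jaw":1}
    - {"xyz":[0,0,0],"turn":[0,0,0],"jaw":1}
    - {"xyz":[0,0,0],"turn":[0,0,0],"jaw":1}
    - {"xyz":[0,0,0],"turn":[0,0,0],"jaw":1}
    - {"xyz":[0,0,0],"turn":[0,0,0],"jaw":1}
    - {"xyz":[0,0,0],"turn":[0,0,0],"jaw":1}
    - {"xyz":[0,0,0],"turn":[0,0,0],"jaw":1}
    - {"xyz":[0,0,0],"turn":[0,0,0],"jaw":1}
    - {"xyz":[0,0,0],"turn":[0,0,0],"jaw":1}
    - {"xyz":[0,0,0],"turn":[0,0,0],"jaw":1}

```text
time_s: 4.5
tool_pos: [641.8, -241.0, 85.8]
tool_rot: [[-0.02, 1.0, -0.0], [1.0, 0.02, 0.0], [0.0, -0.0, -1.0]]
wrist_force: [-0.3, -0.7, -0.2]
opening: 0.119
gripper_force: 0.0
```

Emit:
jog_arm:
  deltas:
    - {"xyz":[0,0,0],"turn":[0,0,0],"jaw":1}
    - {"xyz":[0,0,0],"turn":[0,0,0],"jaw":1}
    - {"xyz":[0,0,-0.01],"turn":[0,0,0],"jaw":1}
    - {"xyz":[0,0,-0.03],"turn":[0,0,0],"jaw":1}
    - {"xyz":[0,0,-0.05],"turn":[0,0,0],"jaw":1}
    - {"xyz":[0,0,-0.06],"turn":[0,0,0],"jaw":1}
    - {"xyz":[0,0,-0.06],"turn":[0,0,0],"jaw":1}
    - {"xyz":[0,0,0],"turn":[0,0,0],"jaw":1}

```text
time_s: 5.3
tool_pos: [644.7, -242.9, 219.0]
tool_rot: [[-0.02, 1.0, 0.01], [1.0, 0.02, -0.004], [-0.004, 0.01, -1.0]]
wrist_force: [1.7, -1.2, -2.4]
opening: 0.109
gripper_force: 30.0
```

```bash
python3 - <<'E'
from h import *
from station import readout
s=readout.state(); print(s['tool_pos'],s['tool_rot'],s['wrist_force'],s['gripper_force'],s['opening'])
t=snap('wrist','w2');im=t['color'].astype(int)
m=(im.max(2)<60).astype(np.uint8); m[:,:250]=0;m[:,400:]=0
n,l,S,c=cv2.connectedComponentsWithStats(m);k=[i for i in range(1,n) if S[i,4]>100];print(S[k],c[k])
E
```

```text
[ 644.662 -242.946  219.032] [[-0.02   1.     0.01 ]
 [ 1.     0.02  -0.004]
 [-0.004  0.01  -1.   ]] [ 1.734 -1.203 -2.424] 29.996958067640662 0.10937308896951221
[[  255   170    56    55  2328]
 [  326   170    57    56  2379]
 [  250   248   150   152 13836]] [[282.771 197.433]
 [353.088 197.666]
 [326.739 323.293]]
```

View pics/w2.png

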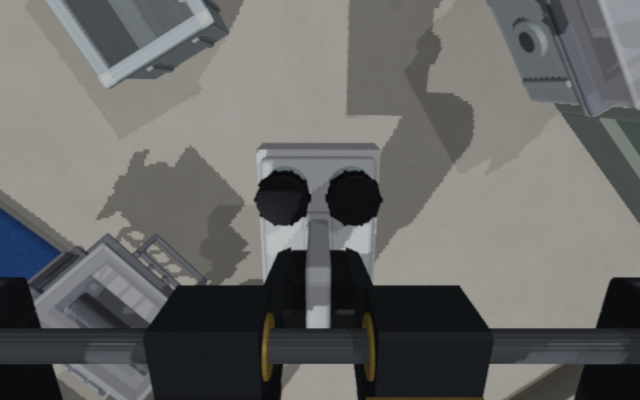

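```bash
python3 - <<'E'
from h import *
t=load('w2');T=np.array([644.66,-242.95,219.03]);R=np.array([[-.02,1,.01],[1,.02,-.004],[-.004,.01,-1]])
for z in (194,196):
  P=plane(t,[[282.8,197.5],[353.1,197.6]],z); print((P-T)@R)
P=plane(t,[[257,148],[379,148]],133+40);print('far top edge chamfer?',(P-T)@R)
E=plane(load('w2'),[[114,88],[216,21]],80);print(E,np.linalg.norm(E[1]-E[0]),np.degrees(np.arctan2(*(E[1]-E[0])[1::-1])))
b=load('w1');Q=plane(b,[[219,129],[298,78]],80);print(Q,np.linalg.norm(Q[1]-Q[0]),np.degrees(np.arctan2(*(Q[1]-Q[0])[1::-1])))
E
```

```text
[[ 31.805 -16.117  24.74 ]
 [ 31.624  16.167  25.06 ]]
[[ 32.458 -15.904  22.739]
 [ 32.279  15.954  23.055]]
far top edge chamfer? [[ 50.964 -30.329  45.521]
 [ 50.806  30.54   46.125]]
[[ 497.073 -167.946   80.   ]
 [ 573.871 -122.758   80.   ]] 89.1066411323023 30.472778452452648
[[ 492.651 -165.295   80.   ]
 [ 570.068 -117.219   80.   ]] 91.1301460489865 31.840506483667593
```

```bash
python3 - <<'E'
from h import *
from station import readout
s=readout.state(); rows(s['tool_pos'],s['tool_rot'],[545,-170,300],down(29.5),6,1)
E
```

```text
step mm 24.689151568153655 deg 4.726579359748659
{"xyz":[0.0205,-0.0268,-0.0236],"turn":[0.007,0.005,-0.687],"jaw":1},
{"xyz":[0.0226,-0.025,-0.0236],"turn":[0.007,0.005,-0.687],"jaw":1},
{"xyz":[0.0247,-0.0231,-0.0235],"turn":[0.007,0.005,-0.687],"jaw":1},
{"xyz":[0.0264,-0.021,-0.0235],"turn":[0.007,0.005,-0.687],"jaw":1},
{"xyz":[0.0282,-0.0187,-0.0234],"turn":[0.007,0.005,-0.687],"jaw":1},
{"xyz":[0.0296,-0.0164,-0.0234],"turn":[0.007,0.005,-0.687],"jaw":1}
```

Emit:
jog_arm:
  deltas:
    - {"xyz":[0.0205,-0.027,-0.0235],"turn":[0,0,-0.69],"jaw":1}
    - {"xyz":[0.0225,-0.025,-0.0235],"turn":[0,0,-0.69],"jaw":1}
    - {"xyz":[0.0245,-0.023,-0.0235],"turn":[0,0,-0.69],"jaw":1}
    - {"xyz":[0.0265,-0.021,-0.0235],"turn":[0,0,-0.69],"jaw":1}
    - {"xyz":[0.028,-0.0185,-0.0235],"turn":[0,0,-0.69],"jaw":1}
    - {"xyz":[0.0295,-0.0165,-0.0235],"turn":[0,0,-0.69],"jaw":1}
    - {"xyz":[0,0,0],"turn":[0,0,0],"jaw":1}
    - {"xyz":[0,0,0],"turn":[0,0,0],"jaw":1}

```text
time_s: 6.15
tool_pos: [543.6, -169.2, 295.9]
tool_rot: [[-0.493, 0.87, -0.0], [0.87, 0.493, 0.0], [0.001, -0.0, -1.0]]
wrist_force: [0.7, 0.3, -2.5]
opening: 0.112
gripper_force: 30.0
```

```bash
python3 - <<'E'
from h import *
from station import readout
for i in range(2): s=readout.state(); print(s['tool_pos'],s['tool_rot'],s['joint_positions'])
t=snap('wrist','w3'); cv2.imwrite('pics/w3c.png',cv2.resize(cv2.imread('pics/w3.png')[0:230,180:480],None,fx=2.6,fy=2.6,interpolation=cv2.INTER_CUBIC))
E
```

```text
[ 543.558 -169.169  295.874] [[-0.493  0.87  -0.   ]
 [ 0.87   0.493  0.   ]
 [ 0.001 -0.    -1.   ]] [ -9.495  22.156  29.171  99.658 -12.11   61.348  53.287]
[ 543.558 -169.169  295.874] [[-0.493  0.87  -0.   ]
 [ 0.87   0.493  0.   ]
 [ 0.001 -0.    -1.   ]] [ -9.495  22.156  29.171  99.658 -12.11   61.348  53.287]
```

View pics/w3c.png

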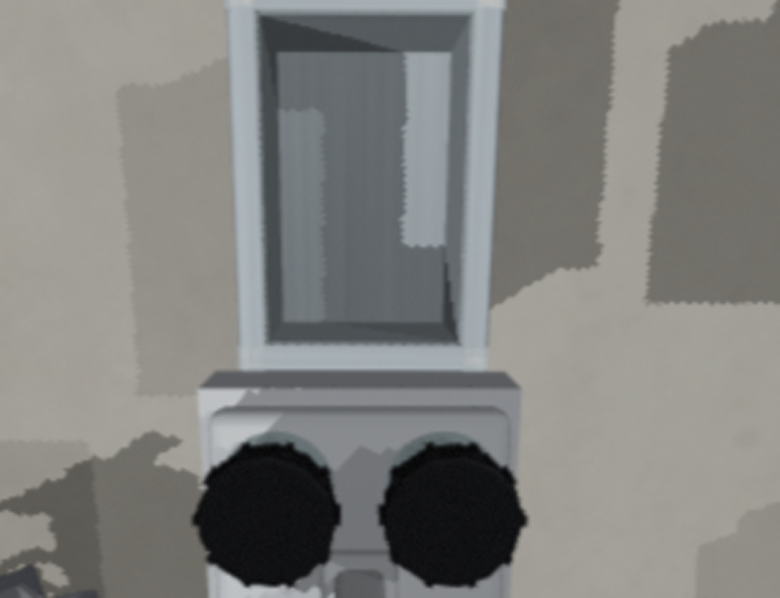

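```bash
python3 - <<'E'
from h import *
t=load('w3')
c=np.array([[258,13],[472,13],[461,344],[263,344]])/2.6+[180,0]-.3
Q=plane(t,c,80);print(Q,[np.linalg.norm(Q[(i+1)%4]-Q[i]) for i in range(4)],[np.degrees(np.arctan2(*(Q[(i+1)%4]-Q[i])[1::-1])) for i in range(4)])
print(Q.mean(0))
T=np.array([543.56,-169.17,295.9]);R=down(29.54)
print('in tool',(Q-T)@R, ((Q-T)@R).mean(0))
caps=np.array([[267,513],[453,513]])/2.6+[180,0]-.3
P=plane(t,caps,295.9-22.5);print('caps',(P-T)@R)
e=np.array([[200,388],[519,388]])/2.6+[180,0]-.3;print('block far top edge',(plane(t,e,295.9-45.5)-T)@R)
E
```

```text
[[ 440.8    -58.227   80.   ]
 [ 503.522  -22.703   80.   ]
 [ 558.097 -118.618   80.   ]
 [ 493.429 -155.258   80.   ]] [np.float64(72.083242895936), np.float64(110.3553345989201), np.float64(74.3261968274855), np.float64(110.38456728066919)] [np.float64(29.526790169248148), np.float64(-60.360539513506204), np.float64(-150.46484365167268), np.float64(118.47515309122926)]
[498.962 -88.702  80.   ]
in tool [[147.185 -34.704 215.9  ]
 [147.168  37.379 215.9  ]
 [ 36.813  37.571 215.9  ]
 [ 36.82  -36.755 215.9  ]] [ 91.997   0.873 215.9  ]
caps [[ 32.856 -16.512  22.5  ]
 [ 32.856  15.798  22.5  ]]
block far top edge [[ 50.584 -31.024  45.5  ]
 [ 50.58   30.118  45.5  ]]
```

Emit:
jog_arm:
  deltas:
    - {"xyz":[0.0388,0.0005,0],"turn":[0,0,0],"jaw":1}
    - {"xyz":[0.0388,0.0005,0],"turn":[0,0,0],"jaw":1}
    - {"xyz":[0.0388,0.0005,0],"turn":[0,0,0],"jaw":1}
    - {"xyz":[0.0388,0.0005,0],"turn":[0,0,0],"jaw":1}
    - {"xyz":[0,0,0.037],"turn":[0,0,0],"jaw":1}
    - {"xyz":[0,0,0.037],"turn":[0,0,0],"jaw":1}
    - {"xyz":[0,0,0.037],"turn":[0,0,0],"jaw":1}
    - {"xyz":[0,0,0.037],"turn":[0,0,0],"jaw":1}
    - {"xyz":[0,0,0.037],"turn":[0,0,0],"jaw":1}
    - {"xyz":[0,0,0],"turn":[0,0,0],"jaw":1}
    - {"xyz":[0,0,0],"turn":[0,0,0],"jaw":1}

```text
time_s: 7.3
tool_pos: [498.8, -88.4, 185.0]
tool_rot: [[-0.493, 0.87, -0.002], [0.87, 0.493, -0.001], [0.0, -0.002, -1.0]]
wrist_force: [-0.2, -0.3, -2.2]
opening: 0.109
gripper_force: 30.0
```

```bash
python3 - <<'E'
from h import *
from station import readout
t=snap('wrist','w4');s=readout.state(); T=np.array(s['tool_pos']);R=np.array(s['tool_rot']);print(T,R)
cv2.imwrite('pics/w4c.png',cv2.resize(cv2.imread('pics/w4.png')[60:260,200:440],None,fx=3,fy=3,interpolation=cv2.INTER_CUBIC))
E
```

```text
[499.402 -88.404 185.802] [[-0.493  0.87   0.   ]
 [ 0.87   0.493 -0.001]
 [-0.001 -0.    -1.   ]]
```

View pics/w4c.png

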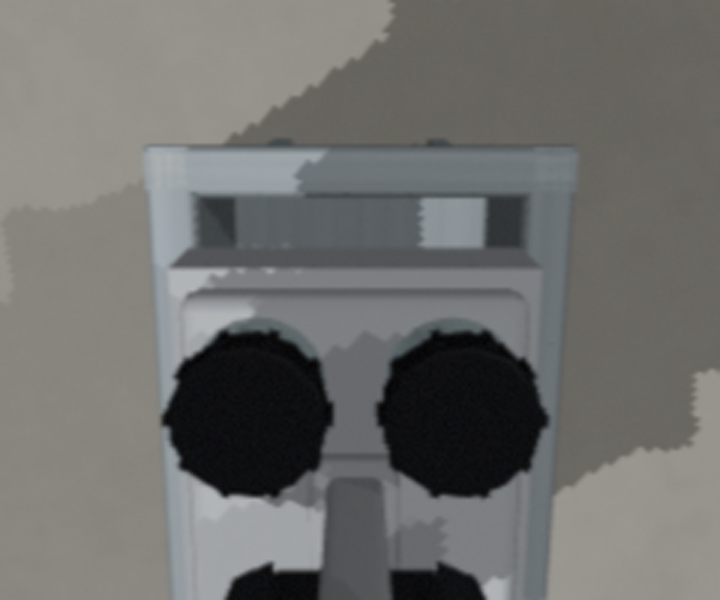

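```bash
python3 - <<'E'
from h import *
t=load('w4');T=np.array([499.1,-88.4,185.5]);R=down(29.54)
f=lambda c,z:print(np.round(((plane(t,np.array(c)/3+[200,60]-.3,z)-T)@R),1).tolist())
f([[195,195],[526,195],[145,148],[578,148]],80); f([[170,268],[540,268]],T[2]-45.5);f([[180,250],[527,250]],T[2]-85.5+15);f([[247,413],[463,413]],T[2]-22.5)
E
```

```text
[[56.0, -35.8, 105.5], [56.0, 36.6, 105.5], [66.0, -46.1, 105.5], [66.0, 47.3, 105.5]]
[[50.7, -31.4, 45.5], [50.7, 29.9, 45.5]]
[[49.6, -33.8, 70.5], [49.6, 31.7, 70.5]]
[[32.9, -16.9, 22.5], [32.9, 15.5, 22.5]]
```

Emit:
jog_arm:
  deltas:
    - {"xyz":[0.0025,0.002,0],"turn":[0,0,0],"jaw":1}
    - {"xyz":[0,0,0.0167],"turn":[0,0,0],"jaw":1}
    - {"xyz":[0,0,0.0167],"turn":[0,0,0],"jaw":1}
    - {"xyz":[0,0,0.0167],"turn":[0,0,0],"jaw":1}
    - {"xyz":[0,0,0.0167],"turn":[0,0,0],"jaw":1}
    - {"xyz":[0,0,0.0167],"turn":[0,0,0],"jaw":1}
    - {"xyz":[0,0,0.0167],"turn":[0,0,0],"jaw":1}
    - {"xyz":[0,0,0],"turn":[0,0,0],"jaw":1}

```text
time_s: 8.15
tool_pos: [498.1, -85.9, 123.8]
tool_rot: [[-0.494, 0.869, -0.003], [0.869, 0.494, 0.0], [0.001, -0.002, -1.0]]
wrist_force: [-0.3, 1.0, -2.4]
opening: 0.112
gripper_force: 30.0
```

Emit:
jog_arm:
  deltas:
    - {"xyz":[0,0,0.0125],"turn":[0,0,0],"jaw":1}
    - {"xyz":[0,0,0.0125],"turn":[0,0,0],"jaw":1}
    - {"xyz":[0,0,0.0125],"turn":[0,0,0],"jaw":1}
    - {"xyz":[0,0,0.008],"turn":[0,0,0],"jaw":1}
    - {"xyz":[0,0,0.004],"turn":[0,0,0],"jaw":1}
    - {"xyz":[0,0,0],"turn":[0,0,0],"jaw":1}

```text
time_s: 8.75
tool_pos: [499.0, -86.0, 95.3]
tool_rot: [[-0.494, 0.869, -0.0], [0.869, 0.494, 0.0], [0.0, -0.0, -1.0]]
wrist_force: [0.6, 0.2, -2.6]
opening: 0.112
gripper_force: 30.0
```

Emit:
jog_arm:
  deltas:
    - {"xyz":[0,0,0.0025],"turn":[0,0,0],"jaw":1}
    - {"xyz":[0,0,0.0025],"turn":[0,0,0],"jaw":1}
    - {"xyz":[0,0,0],"turn":[0,0,0],"jaw":1}
    - {"xyz":[0,0,0],"turn":[0,0,0],"jaw":1}

```text
time_s: 9.15
tool_pos: [499.2, -86.0, 92.7]
tool_rot: [[-0.494, 0.869, 0.0], [0.869, 0.494, -0.0], [-0.0, 0.0, -1.0]]
wrist_force: [0.6, -0.3, -2.6]
opening: 0.109
gripper_force: 30.0
```

Emit:
jog_arm:
  deltas:
    - {"xyz":[0,0,0.002],"turn":[0,0,0],"jaw":1}
    - {"xyz":[0,0,0.001],"turn":[0,0,0],"jaw":1}
    - {"xyz":[0,0,0],"turn":[0,0,0],"jaw":1}
    - {"xyz":[0,0,0],"turn":[0,0,0],"jaw":1}

```text
time_s: 9.55
tool_pos: [499.2, -85.9, 91.7]
tool_rot: [[-0.494, 0.869, 0.0], [0.869, 0.494, 0.001], [0.0, 0.001, -1.0]]
wrist_force: [-2.9, 1.2, 9.8]
opening: 0.11
gripper_force: 30.0
```

Emit:
jog_arm:
  deltas:
    - {"xyz":[0,0,0],"turn":[0,0,0],"jaw":0.77}
    - {"xyz":[0,0,0],"turn":[0,0,0],"jaw":0.77}
    - {"xyz":[0,0,0],"turn":[0,0,0],"jaw":0.77}
    - {"xyz":[0,0,-0.02],"turn":[0,0,0],"jaw":0.77}
    - {"xyz":[0,0,-0.06],"turn":[0,0,0],"jaw":0.77}
    - {"xyz":[0,0,-0.08],"turn":[0,0,0],"jaw":0.5}
    - {"xyz":[0,0,-0.08],"turn":[0,0,0],"jaw":0}
    - {"xyz":[0,0,-0.06],"turn":[0,0,0],"jaw":0}
    - {"xyz":[0,0,0],"turn":[0,0,0],"jaw":0}

```text
time_s: 10.45
tool_pos: [501.9, -86.7, 276.3]
tool_rot: [[-0.494, 0.87, 0.01], [0.87, 0.494, 0.0], [-0.005, 0.009, -1.0]]
wrist_force: [1.2, 0.3, -1.4]
opening: 0.57
gripper_force: 0.0
```

```bash
python3 - <<'E'
from h import *
from station import readout
t=snap('wrist','w5');s=readout.state(); T=np.array(s['tool_pos']);R=np.array(s['tool_rot']);print(T,R,s['joint_positions'])
im=t['color'].astype(int)
m=(im.max(2)<60).astype(np.uint8); m[:60]=0;m[260:]=0;m[:,:230]=0;m[:,400:]=0
n,l,S,c=cv2.connectedComponentsWithStats(m);k=[i for i in range(1,n) if S[i,4]>80];print(S[k],c[k]);P=plane(t,c[k],69);print(P)
cv2.imwrite('pics/w5c.png',cv2.resize(cv2.imread('pics/w5.png'),None,fx=1.25,fy=1.25))
E
```

```text
[500.525 -86.223 273.699] [[-0.494  0.869  0.006]
 [ 0.869  0.494  0.   ]
 [-0.002  0.005 -1.   ]] [-19.031  16.66   28.789 109.994  -9.751  55.377  43.882]
[[346 115   3  47  84]
 [284 123  27  26 516]
 [318 123  27  26 524]
 [279 159   4  51 140]
 [286 190  25  25 484]
 [318 190  25  25 488]
 [230 248  36  12 304]
 [372 248  28  12 265]] [[347.333 136.774]
 [296.643 135.415]
 [330.935 135.531]
 [280.429 184.   ]
 [297.944 201.959]
 [329.98  201.908]
 [248.26  254.957]
 [385.758 254.717]]
[[ 511.468  -44.139   69.   ]
 [ 468.696  -66.845   69.   ]
 [ 497.224  -50.838   69.   ]
 [ 477.556 -117.16    69.   ]
 [ 501.819 -125.25    69.   ]
 [ 530.145 -109.23    69.   ]
 [ 484.168 -204.028   69.   ]
 [ 612.472 -131.673   69.   ]]
```

View pics/w5c.png

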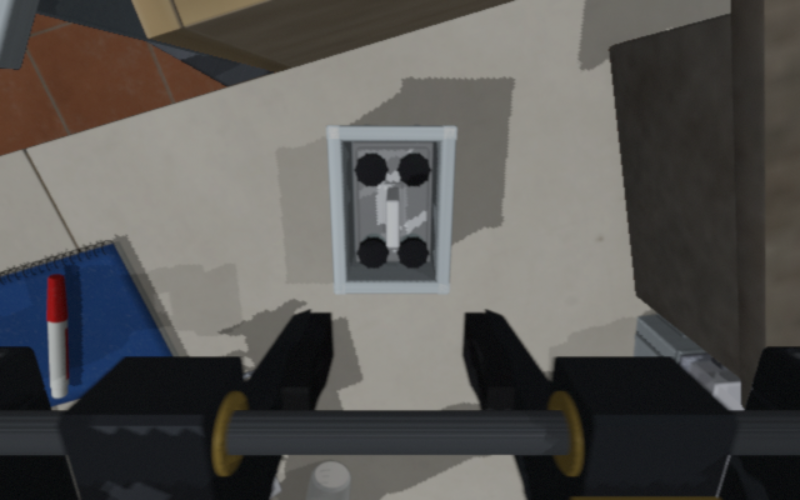

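```bash
python3 - <<'E'
from h import *
t=load('top0');C=lambda *a:np.array(a)/3.33+[250,150]
for z in(115,135): 
  P=plane(t,C([418,282],[482,198]),z);print(z,P,np.degrees(np.arctan2(*(P[1]-P[0])[1::-1])),np.linalg.norm(P[1]-P[0]))
  P=plane(t,C([383,283],[473,187],[555,245],[455,350]),z-40);print('frame',P,[np.degrees(np.arctan2(*(P[(i+1)%4]-P[i])[1::-1])) for i in range(4)],[np.linalg.norm(P[(i+1)%4]-P[i]) for i in range(4)])
for z in (300,400,450): print('shelf',z,plane(t,[[300,55],[450,160],[610,270]],z))
b=load('w5');Q=plane(b,np.array([[327,126],[457,126],[450,293],[335,293]])/1.25,80);print('bucket',Q.mean(0),[np.linalg.norm(Q[(i+1)%4]-Q[i]) for i in range(4)],[np.degrees(np.arctan2(*(Q[(i+1)%4]-Q[i])[1::-1])) for i in range(4)])
E
```

```text
115 [[ 450.483 -326.623  115.   ]
 [ 515.435 -389.012  115.   ]] -43.84662900671343 90.06215451586684
frame [[ 458.157 -301.372   75.   ]
 [ 533.391 -389.184   75.   ]
 [ 475.526 -452.501   75.   ]
 [ 395.057 -355.123   75.   ]] [np.float64(-49.41148948927282), np.float64(-132.4241453982594), np.float64(129.5687042337011), np.float64(40.42549040885408)] [np.float64(115.63331407530859), np.float64(85.7753127171012), np.float64(126.32374101998572), np.float64(82.89028432105813)]
135 [[ 447.769 -324.305  135.   ]
 [ 511.689 -385.702  135.   ]] -43.846629006713435 88.63058626945141
frame [[ 455.409 -299.514   95.   ]
 [ 529.483 -385.973   95.   ]
 [ 472.51  -448.314   95.   ]
 [ 393.281 -352.437   95.   ]] [np.float64(-49.411489489272846), np.float64(-132.42414539825944), np.float64(129.56870423370114), np.float64(40.42549040885406)] [np.float64(113.85191550382058), np.float64(84.45389405185674), np.float64(124.37765019315471), np.float64(81.61331119907713)]
shelf 300 [[ 909.607 -170.096  300.   ]
 [ 589.036 -509.351  300.   ]
 [ 287.466 -834.345  300.   ]]
shelf 400 [[ 850.921 -171.089  400.   ]
 [ 560.22  -478.733  400.   ]
 [ 286.748 -773.445  400.   ]]
shelf 450 [[ 821.577 -171.585  450.   ]
 [ 545.811 -463.424  450.   ]
 [ 286.39  -742.995  450.   ]]
bucket [499.155 -87.443  80.   ] [np.float64(92.98579961122022), np.float64(130.6924939754764), np.float64(93.33196492393543), np.float64(130.37955212470823)] [np.float64(29.5348651941949), np.float64(-60.41833947453823), np.float64(-150.65735538013246), np.float64(119.42987996305095)]
```

```bash
cat >> h.py <<'E'
def tilt(yaw,a=35):
    a=np.radians(a);b=np.radians(yaw);h=np.array([np.cos(b),np.sin(b),0]);u=np.array([0,0,1.])
    y=h*np.cos(a)-u*np.sin(a); z=-(h*np.sin(a)+u*np.cos(a)); return np.c_[np.cross(y,z),y,z]
E
python3 - <<'E'
from h import *
from station import readout
s=readout.state(); print(s['tool_pos']); rows(s['tool_pos'],s['tool_rot'],[562,-283,295],tilt(43),10)
E
```

```text
[500.525 -86.223 273.699]
step mm 20.725407933458435 deg 3.7659173897280263
{"xyz":[-0.0336,-0.0073,-0.0035],"turn":[0.511,-0.057,-0.189],"jaw":0},
{"xyz":[-0.0334,-0.0082,-0.0028],"turn":[0.511,-0.057,-0.189],"jaw":0},
{"xyz":[-0.0333,-0.0092,-0.002],"turn":[0.511,-0.057,-0.189],"jaw":0},
{"xyz":[-0.033,-0.01,-0.0013],"turn":[0.511,-0.057,-0.189],"jaw":0},
{"xyz":[-0.0328,-0.0107,-0.0003],"turn":[0.511,-0.057,-0.189],"jaw":0},
{"xyz":[-0.0326,-0.0116,0.0005],"turn":[0.511,-0.057,-0.189],"jaw":0},
{"xyz":[-0.0323,-0.0122,0.0015],"turn":[0.511,-0.057,-0.189],"jaw":0},
{"xyz":[-0.0319,-0.0128,0.0025],"turn":[0.511,-0.057,-0.189],"jaw":0},
{"xyz":[-0.0317,-0.0133,0.0035],"turn":[0.511,-0.057,-0.189],"jaw":0},
{"xyz":[-0.0313,-0.0138,0.0045],"turn":[0.511,-0.057,-0.189],"jaw":0}
```

Emit:
jog_arm:
  deltas:
    - {"xyz":[-0.0336,-0.0073,-0.0035],"turn":[0.511,-0.057,-0.189],"jaw":0}
    - {"xyz":[-0.0334,-0.0082,-0.0028],"turn":[0.511,-0.057,-0.189],"jaw":0}
    - {"xyz":[-0.0333,-0.0092,-0.002],"turn":[0.511,-0.057,-0.189],"jaw":0}
    - {"xyz":[-0.033,-0.01,-0.0013],"turn":[0.511,-0.057,-0.189],"jaw":0}
    - {"xyz":[-0.0328,-0.0107,-0.0003],"turn":[0.511,-0.057,-0.189],"jaw":0}
    - {"xyz":[-0.0326,-0.0116,0.0005],"turn":[0.511,-0.057,-0.189],"jaw":0}
    - {"xyz":[-0.0323,-0.0122,0.0015],"turn":[0.511,-0.057,-0.189],"jaw":0}
    - {"xyz":[-0.0319,-0.0128,0.0025],"turn":[0.511,-0.057,-0.189],"jaw":0}
    - {"xyz":[-0.0317,-0.0133,0.0035],"turn":[0.511,-0.057,-0.189],"jaw":0}
    - {"xyz":[-0.0313,-0.0138,0.0045],"turn":[0.511,-0.057,-0.189],"jaw":0}
    - {"xyz":[0,0,0],"turn":[0,0,0],"jaw":0}

```text
time_s: 11.6
tool_pos: [560.4, -283.6, 289.6]
tool_rot: [[-0.681, 0.594, -0.428], [0.732, 0.557, -0.392], [0.006, -0.581, -0.814]]
wrist_force: [0.2, 0.0, -0.7]
opening: 0.994
gripper_force: 0.0
```

```bash
python3 - <<'E'
from h import *
from station import readout
s=readout.state(); T=np.array(s['tool_pos']);R=np.array(s['tool_rot']);print(T,R,s['joint_positions'],s['wrist_force']);print(tilt(43))
t=snap('wrist','w6')
cv2.imwrite('pics/w6c.png',cv2.resize(cv2.imread('pics/w6.png'),None,fx=1.25,fy=1.25,interpolation=cv2.INTER_CUBIC))
E
```

```text
[ 560.382 -283.582  289.645] [[-0.681  0.594 -0.428]
 [ 0.732  0.557 -0.392]
 [ 0.006 -0.581 -0.814]] [-10.464  42.09   33.685  80.229   9.115  80.925  59.565] [ 0.223  0.004 -0.698]
[[-0.682  0.599 -0.419]
 [ 0.731  0.559 -0.391]
 [ 0.    -0.574 -0.819]]
```

View pics/w6c.png

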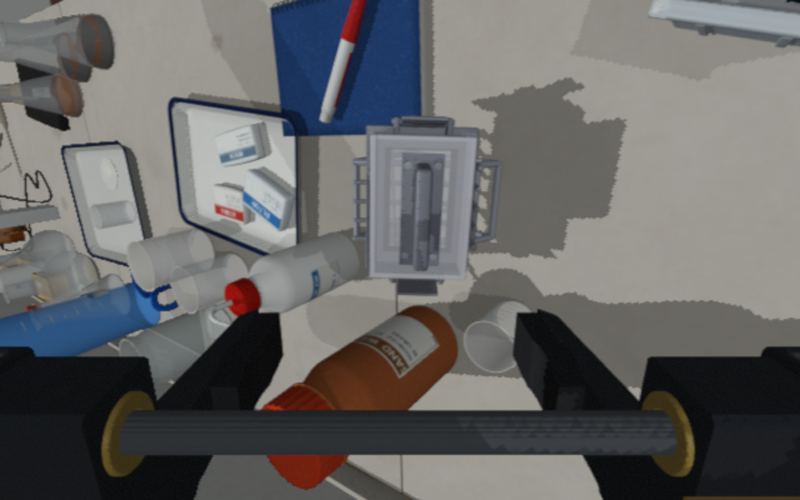

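```bash
cat >> h.py <<'E'
def tri(c1,p1,c2,p2):
    o1,d1=ray(c1,p1);o2,d2=ray(c2,p2);out=[]
    for a,b in zip(d1,d2):
        s=np.linalg.lstsq(np.c_[a,-b],o2-o1,rcond=None)[0]; A=o1+a*s[0];B=o2+b*s[1]; out.append(np.r_[(A+B)/2,np.linalg.norm(A-B)])
    return np.array(out)
E
python3 - <<'E'
from h import *
w=load('w6');t=load('top0')
f=np.array([[368,128],[477,128],[467,278],[370,278]])/1.25;g=np.array([[455,350],[383,283],[473,187],[555,245]])/3.33+[250,150]
X=tri(w,f,t,g);print('frame tri\n',X,X[:,:3].mean(0));X=X[:,:3]
print([np.linalg.norm(X[(i+1)%4]-X[i]) for i in range(4)])
T=np.array([560.38,-283.58,289.65]);R=np.array([[-.681,.594,-.428],[.732,.557,-.392],[.006,-.581,-.814]])
R=Ro.from_matrix(R).as_matrix()
print('tool\n',(X-T)@R)
# pure w6 with PnP: frame top corners (z=zt) + rib top ends
K=w['intrinsics']
rib=np.array([[424,165],[421,270]])/1.25
for zt in (6,10):
  ob=np.array([[-48,66,zt],[48,66,zt],[48,-66,zt],[-48,-66,zt],[0,40,73],[0,-40,73]],float)  # x along tool y, y along tool x, z up
  ob[:,0]*=-1
  # cover axes: y along tool x, x along -tool y, z along -tool z
  ok,rv,tv=cv2.solvePnP(ob,np.r_[f,rib].astype(float),K,None)
  Rc=np.array(w['rotation']);RR=Rc@cv2.Rodrigues(rv)[0];p=Rc@tv.ravel()+w['xyz']
  pr=cv2.projectPoints(ob,rv,tv,K,None)[0][:,0];print(zt,'origin',p,'grip',p+63*RR[:,2],'\n',RR,'lean',np.degrees(np.arccos(RR[2,2])),'yaz',np.degrees(np.arctan2(RR[1,1],RR[0,1])),'\n',np.abs(pr-np.r_[f,rib]).max(1), 'grip in tool',(p+63*RR[:,2]-T)@R)
E
```

```text
frame tri
 [[ 393.03  -352.069   96.643    0.357]
 [ 456.918 -297.798   63.796   10.654]
 [ 539.213 -393.448   54.175    3.845]
 [ 479.051 -452.452   92.075   13.72 ]] [ 467.053 -373.942   76.672]
[np.float64(90.03332256751149), np.float64(126.54600850157529), np.float64(92.39746300948393), np.float64(132.27712762527713)]
tool
 [[ 62.728 -25.446 255.668]
 [ 58.756  61.792 233.764]
 [-67.382  62.968 243.849]
 [-69.384 -27.628 261.898]]
6 origin [654.258  29.976 721.341] grip [631.549   2.555 669.366] 
 [[ 0.609  0.706 -0.36 ]
 [ 0.56  -0.705 -0.435]
 [-0.562  0.063 -0.825]] lean 145.5883927531922 yaz -44.953851350038974 
 [1.452 1.776 2.578 2.151 0.444 0.35 ] grip in tool [ 163.21   -18.854 -451.807]
10 origin [655.402  31.204 723.705] grip [632.276   4.018 671.791] 
 [[ 0.608  0.704 -0.367]
 [ 0.559 -0.708 -0.432]
 [-0.564  0.057 -0.824]] lean 145.49186671263763 yaz -45.18496508202781 
 [1.632 1.721 2.615 2.233 0.101 0.371] grip in tool [ 163.8    -19.015 -454.666]
```

```bash
python3 - <<'E'
from h import *
w=load('w6');t=load('top0');K=w['intrinsics']
f=np.array([[368,128],[477,128],[467,278],[370,278]])/1.25;rib=np.array([[424,165],[421,270]])/1.25
T=np.array([560.38,-283.58,289.65]);R=Ro.from_matrix([[-.681,.594,-.428],[.732,.557,-.392],[.006,-.581,-.814]]).as_matrix()
for zt in (6,10):
  ob=np.array([[-48,66,zt],[48,66,zt],[48,-66,zt],[-48,-66,zt],[0,40,73],[0,-40,73]],float)
  ok,rv,tv=cv2.solvePnP(ob,np.r_[f,rib].astype(float),K,None)
  Rc=np.array(w['rotation']);RR=Rc@cv2.Rodrigues(rv)[0];p=Rc@tv.ravel()+w['xyz'];g=p+63*RR[:,2]
  pr=cv2.projectPoints(ob,rv,tv,K,None)[0][:,0];print(zt,'origin',p,'grip',g,'\n',RR,'lean',np.degrees(np.arccos(RR[2,2])),'yaz',np.degrees(np.arctan2(RR[1,1],RR[0,1])),'\n',np.abs(pr-np.r_[f,rib]).max(1), 'grip in tool',(g-T)@R)
  e=(ob@RR.T+p);print('top0 crop px',((proj(t,e)-[250,150])*3.33).round().tolist())
# rib centre with different assumed depth along the tool axis
for d in (165,175,185,195):
  o,dd=ray(w,rib); q=(dd@R);oo=(o-T)@R; P=oo+q*((d-oo[2])/q[:,2])[:,None]; print(d,P, np.linalg.norm(P[1]-P[0]), (T+R@P.mean(0)))
# rib ends seen in top0
X=tri(w,rib,t,np.array([[424,290],[482,198]])/3.33+[250,150]);print(X)
E
```

```text
6 origin [ 463.74  -378.626   65.128] grip [ 486.449 -351.205  117.103] 
 [[ 0.609 -0.706  0.36 ]
 [ 0.56   0.705  0.435]
 [-0.562 -0.063  0.825]] lean 34.41160726725945 yaz 135.0461486514782 
 [1.452 1.776 2.578 2.151 0.444 0.35 ] grip in tool [ -0.152  18.626 198.656]
top0 crop px [[460.0, 354.0], [383.0, 300.0], [475.0, 184.0], [556.0, 231.0], [408.0, 268.0], [467.0, 193.0]]
10 origin [ 462.597 -379.854   62.763] grip [ 485.722 -352.668  114.678] 
 [[ 0.608 -0.704  0.367]
 [ 0.559  0.708  0.432]
 [-0.564 -0.057  0.824]] lean 34.50813331007842 yaz 134.81503492087737 
 [1.632 1.721 2.615 2.233 0.101 0.371] grip in tool [ -0.742  18.787 201.516]
top0 crop px [[459.0, 353.0], [382.0, 299.0], [475.0, 183.0], [556.0, 231.0], [409.0, 269.0], [469.0, 195.0]]
165 [[ 43.593  17.261 165.   ]
 [-31.091  16.481 165.   ]] 74.68776509987003 [ 495.463 -334.299  145.56 ]
175 [[ 42.292  17.857 175.   ]
 [-34.954  17.05  175.   ]] 77.24929105668782 [ 493.284 -339.786  137.065]
185 [[ 40.99   18.453 185.   ]
 [-38.816  17.619 185.   ]] 79.81081701350563 [ 491.105 -345.272  128.571]
195 [[ 39.689  19.049 195.   ]
 [-42.678  18.188 195.   ]] 82.37234297032342 [ 488.926 -350.759  120.077]
[[ 448.333 -335.669   87.931    4.456]
 [ 515.739 -389.477  109.767    1.529]]
```

```bash
python3 - <<'E'
from h import *
from station import readout
s=readout.state(); T=np.array(s['tool_pos']);R=Ro.from_matrix(s['tool_rot']).as_matrix();print(T)
g=T+R@[0,18.4,196.5];R1=tilt(43);print('grip',g);p=g-R1[:,2]*70
rows(T,R,p,R1,5)
E
```

```text
[ 560.191 -282.65   290.039]
grip [ 487.269 -349.178  119.138]
step mm 25.55437443836877 deg 0.09653300958698345
{"xyz":[0.0001,0.006,0.0422],"turn":[-0.01,-0.009,0.003],"jaw":0},
{"xyz":[0.0002,0.0059,0.0421],"turn":[-0.01,-0.009,0.003],"jaw":0},
{"xyz":[0.0002,0.0059,0.0422],"turn":[-0.01,-0.009,0.003],"jaw":0},
{"xyz":[0.0003,0.0058,0.0422],"turn":[-0.01,-0.009,0.003],"jaw":0},
{"xyz":[0.0003,0.0058,0.0422],"turn":[-0.01,-0.009,0.003],"jaw":0}
```

Emit:
jog_arm:
  deltas:
    - {"xyz":[0,0.006,0.042],"turn":[-0.01,-0.009,0],"jaw":0}
    - {"xyz":[0,0.006,0.042],"turn":[-0.01,-0.009,0],"jaw":0}
    - {"xyz":[0,0.006,0.042],"turn":[-0.01,-0.009,0],"jaw":0}
    - {"xyz":[0,0.006,0.042],"turn":[-0.01,-0.009,0],"jaw":0}
    - {"xyz":[0,0.006,0.042],"turn":[-0.01,-0.009,0],"jaw":0}
    - {"xyz":[0,0,0],"turn":[0,0,0],"jaw":0}
    - {"xyz":[0,0,0],"turn":[0,0,0],"jaw":0}

```text
time_s: 12.35
tool_pos: [518.3, -321.4, 178.9]
tool_rot: [[-0.684, 0.599, -0.417], [0.73, 0.561, -0.391], [-0.001, -0.572, -0.82]]
wrist_force: [0.1, 0.1, 0.4]
opening: 1.0
gripper_force: 0.0
```

```bash
python3 - <<'E'
from h import *
from station import readout
s=readout.state(); T=np.array(s['tool_pos']);R=np.array(s['tool_rot']);print(T,R)
t=snap('wrist','w7')
cv2.imwrite('pics/w7c.png',cv2.resize(cv2.imread('pics/w7.png')[60:340,180:460],None,fx=2.1,fy=2.1,interpolation=cv2.INTER_CUBIC))
E
```

```text
[ 518.327 -321.361  178.903] [[-0.684  0.599 -0.417]
 [ 0.73   0.561 -0.391]
 [-0.001 -0.572 -0.82 ]]
```

View pics/w7c.png

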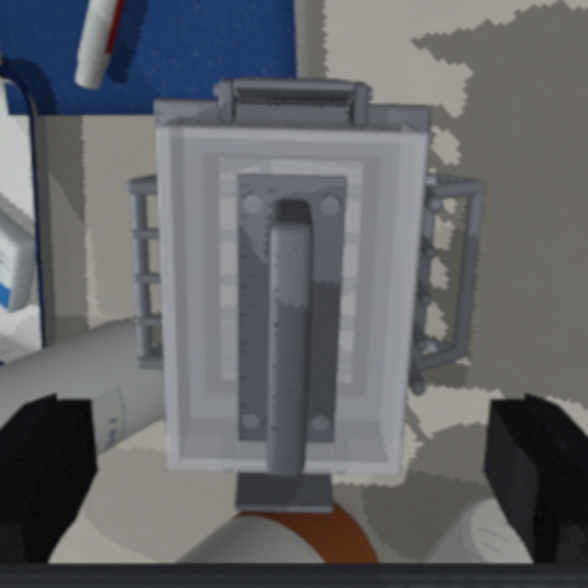

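```bash
python3 - <<'E'
from h import *
w=load('w7');T=np.array([518.33,-321.36,178.9]);R=Ro.from_matrix([[-.684,.599,-.417],[.73,.561,-.391],[-.001,-.572,-.82]]).as_matrix()
def at(c,d):
  o,dd=ray(w,np.array(c)/2.1+[180,60]-.25); q=dd@R;oo=(o-T)@R; return oo+q*((d-oo[2])/q[:,2])[:,None]
for g in(64,68,72,76):
  a=at([[291,222],[286,473]],g-10); b=at([[168,471],[402,471]],g+25); c=at([[155,103],[430,103]],g+63-10); e=at([[238,177],[348,177],[336,441],[238,441]],g+24)
  print(g,'rib',a.round(1).tolist(),np.ptp(a[:,0]),'roof near',b[:,:2].round(1).tolist(),'frame far',c[:,:2].round(1).tolist(),'plate',e[:,:2].round(1).tolist())
E
```

```text
64 rib [[40.5, -0.1, 54.0], [-32.2, -1.6, 54.0]] 72.71569371585431 roof near [[-53.4, -41.9], [-53.5, 37.4]] frame far [[65.6, -44.1], [65.5, 44.9]] plate [[46.3, -15.7], [46.3, 16.7], [-41.4, 14.8], [-41.4, -17.8]]
68 rib [[39.6, -0.1, 58.0], [-34.7, -1.6, 58.0]] 74.32640831179064 roof near [[-55.9, -42.6], [-56.0, 38.1]] frame far [[65.3, -44.8], [65.2, 45.6]] plate [[45.7, -16.0], [45.6, 17.0], [-43.7, 15.0], [-43.7, -18.1]]
72 rib [[38.7, -0.1, 62.0], [-37.2, -1.7, 62.0]] 75.937122907727 roof near [[-58.4, -43.4], [-58.5, 38.8]] frame far [[65.0, -45.5], [64.9, 46.4]] plate [[45.0, -16.3], [45.0, 17.3], [-46.0, 15.3], [-46.0, -18.4]]
76 rib [[37.8, -0.1, 66.0], [-39.8, -1.7, 66.0]] 77.54783750366335 roof near [[-60.9, -44.2], [-61.0, 39.5]] frame far [[64.8, -46.3], [64.7, 47.1]] plate [[44.4, -16.6], [44.3, 17.6], [-48.3, 15.6], [-48.3, -18.8]]
```

Emit:
jog_arm:
  deltas:
    - {"xyz":[-0.0015,-0.0015,0.02],"turn":[0,0,0.17],"jaw":0}
    - {"xyz":[0,0,0.03],"turn":[0,0,0],"jaw":0}
    - {"xyz":[0,0,0.03],"turn":[0,0,0],"jaw":0}
    - {"xyz":[0,0,0.03],"turn":[0,0,0],"jaw":0}
    - {"xyz":[0,0,0.014],"turn":[0,0,0],"jaw":0}
    - {"xyz":[0,0,0],"turn":[0,0,0],"jaw":0}
    - {"xyz":[0,0,0],"turn":[0,0,0],"jaw":0.5}
    - {"xyz":[0,0,0],"turn":[0,0,0],"jaw":0.5}

```text
time_s: 13.2
tool_pos: [488.5, -352.1, 118.6]
tool_rot: [[-0.672, 0.613, -0.415], [0.74, 0.546, -0.393], [-0.014, -0.571, -0.821]]
wrist_force: [0.8, -0.1, -0.0]
opening: 0.845
gripper_force: 0.0
```

Emit:
jog_arm:
  deltas:
    - {"xyz":[0,0,0],"turn":[0,0,0],"jaw":1}
    - {"xyz":[0,0,0],"turn":[0,0,0],"jaw":1}
    - {"xyz":[0,0,0],"turn":[0,0,0],"jaw":1}
    - {"xyz":[0,0,0],"turn":[0,0,0],"jaw":1}
    - {"xyz":[0,0,0],"turn":[0,0,0],"jaw":1}
    - {"xyz":[0,0,0],"turn":[0,0,0],"jaw":1}
    - {"xyz":[0,0,0],"turn":[0,0,0],"jaw":1}
    - {"xyz":[0,0,0],"turn":[0,0,0],"jaw":1}
    - {"xyz":[0,0,0],"turn":[0,0,0],"jaw":1}

```text
time_s: 14.1
tool_pos: [487.5, -352.3, 118.0]
tool_rot: [[-0.672, 0.612, -0.417], [0.741, 0.545, -0.392], [-0.013, -0.572, -0.82]]
wrist_force: [0.3, -0.2, 0.6]
opening: 0.13
gripper_force: 30.0
```

Emit:
jog_arm:
  deltas:
    - {"xyz":[0,0,-0.01],"turn":[0,0,0],"jaw":1}
    - {"xyz":[0,0,-0.02],"turn":[0,0,0],"jaw":1}
    - {"xyz":[0,0,-0.03],"turn":[0,0,0],"jaw":1}
    - {"xyz":[0,0,-0.04],"turn":[0,0,0],"jaw":1}
    - {"xyz":[0,0,-0.05],"turn":[0,0,0],"jaw":1}
    - {"xyz":[0,0,-0.05],"turn":[0,0,0],"jaw":1}
    - {"xyz":[0,0,-0.03],"turn":[0,0,0],"jaw":1}
    - {"xyz":[0,0,0],"turn":[0,0,0],"jaw":1}

```text
time_s: 14.9
tool_pos: [548.0, -296.8, 233.4]
tool_rot: [[-0.674, 0.613, -0.411], [0.738, 0.548, -0.394], [-0.016, -0.569, -0.822]]
wrist_force: [0.2, -0.1, -2.9]
opening: 0.13
gripper_force: 30.0
```

```bash
python3 - <<'E'
from h import *
from station import readout
s=readout.state(); T=np.array(s['tool_pos']);R=Ro.from_matrix(s['tool_rot']).as_matrix();print(T,R,s['opening'],s['wrist_force'])
w=snap('wrist','w8')
a=cv2.cvtColor(w['color'],cv2.COLOR_RGB2GRAY); b=cv2.cvtColor(load('w7')['color'],cv2.COLOR_RGB2GRAY)
R1=down(29.5)
rows(T,R,[499.2+80*.493,-88-80*.87,290],R1,12,1)
E
```

```text
[ 547.986 -296.79   233.381] [[-0.674  0.613 -0.411]
 [ 0.738  0.548 -0.394]
 [-0.016 -0.569 -0.822]] 0.13041634431962656 [ 0.179 -0.057 -2.879]
step mm 12.546258054061001 deg 3.070985253862389
{"xyz":[0.015,0.0053,-0.0135],"turn":[-0.417,0.058,0.148],"jaw":1},
{"xyz":[0.0152,0.0057,-0.0132],"turn":[-0.417,0.058,0.148],"jaw":1},
{"xyz":[0.0154,0.0061,-0.0127],"turn":[-0.417,0.058,0.148],"jaw":1},
{"xyz":[0.0157,0.0065,-0.0124],"turn":[-0.417,0.058,0.148],"jaw":1},
{"xyz":[0.0158,0.0067,-0.0119],"turn":[-0.417,0.058,0.148],"jaw":1},
{"xyz":[0.016,0.0071,-0.0114],"turn":[-0.417,0.058,0.148],"jaw":1},
{"xyz":[0.0162,0.0073,-0.011],"turn":[-0.417,0.058,0.148],"jaw":1},
{"xyz":[0.0164,0.0076,-0.0104],"turn":[-0.417,0.058,0.148],"jaw":1},
{"xyz":[0.0167,0.0078,-0.01],"turn":[-0.417,0.058,0.148],"jaw":1},
{"xyz":[0.0168,0.008,-0.0095],"turn":[-0.417,0.058,0.148],"jaw":1},
{"xyz":[0.0171,0.0082,-0.0089],"turn":[-0.417,0.058,0.148],"jaw":1},
{"xyz":[0.0172,0.0083,-0.0084],"turn":[-0.417,0.058,0.148],"jaw":1}
```

Emit:
jog_arm:
  deltas:
    - {"xyz":[0.015,0.0053,-0.0135],"turn":[-0.417,0.049,0.148],"jaw":1}
    - {"xyz":[0.0152,0.0057,-0.0132],"turn":[-0.417,0.049,0.148],"jaw":1}
    - {"xyz":[0.0154,0.0061,-0.0127],"turn":[-0.417,0.049,0.148],"jaw":1}
    - {"xyz":[0.0157,0.0065,-0.0124],"turn":[-0.417,0.049,0.148],"jaw":1}
    - {"xyz":[0.0158,0.0067,-0.0119],"turn":[-0.417,0.049,0.148],"jaw":1}
    - {"xyz":[0.016,0.0071,-0.0114],"turn":[-0.417,0.049,0.148],"jaw":1}
    - {"xyz":[0.0162,0.0073,-0.011],"turn":[-0.417,0.049,0.148],"jaw":1}
    - {"xyz":[0.0164,0.0076,-0.0104],"turn":[-0.417,0.049,0.148],"jaw":1}
    - {"xyz":[0.0167,0.0078,-0.01],"turn":[-0.417,0.049,0.148],"jaw":1}
    - {"xyz":[0.0168,0.008,-0.0095],"turn":[-0.417,0.049,0.148],"jaw":1}
    - {"xyz":[0.0171,0.0082,-0.0089],"turn":[-0.417,0.049,0.148],"jaw":1}
    - {"xyz":[0.0172,0.0083,-0.0084],"turn":[-0.417,0.049,0.148],"jaw":1}

```text
time_s: 16.15
tool_pos: [534.3, -159.0, 286.1]
tool_rot: [[-0.491, 0.871, -0.0], [0.871, 0.491, -0.01], [-0.008, -0.005, -1.0]]
wrist_force: [0.2, 0.5, -1.8]
opening: 0.132
gripper_force: 30.0
```

Emit:
jog_arm:
  deltas:
    - {"xyz":[0,0,0],"turn":[0,0,0],"jaw":1}
    - {"xyz":[0,0,0],"turn":[0,0,0],"jaw":1}

```text
time_s: 16.35
tool_pos: [534.9, -159.5, 286.4]
tool_rot: [[-0.493, 0.87, -0.001], [0.87, 0.493, -0.011], [-0.009, -0.007, -1.0]]
wrist_force: [1.0, 0.2, -1.8]
opening: 0.133
gripper_force: 30.0
```

```bash
python3 - <<'E'
from h import *
from station import readout
s=readout.state(); T=np.array(s['tool_pos']);R=Ro.from_matrix(s['tool_rot']).as_matrix();print(T,R,s['opening'])
w=snap('wrist','w9'); g=cv2.GaussianBlur(cv2.cvtColor(w['color'],cv2.COLOR_RGB2GRAY),(3,3),0).astype(int)
# expected projection of cover parts with nominal grip
def P(c): 
  c=np.array(c,float); return proj(w,T+(np.c_[c[:,1],c[:,0],63-c[:,2]])@R.T).round(1)  # tool x=cover y, tool y=cover x
print('frame far corners z0,10',P([[-48,66,0],[48,66,0],[-48,66,10],[48,66,10]]).tolist())
print('roof far',P([[-42,61,38],[42,61,38]]).tolist(),'rib',P([[-6,40,73],[6,40,73]]).tolist())
print('bucket rim',proj(w,np.array([499.2,-88,80])+np.array([[66,-47],[66,47],[-66,-47],[-66,47]])@down(29.5)[:,:2].T).round(1).tolist())
E
```

```text
[ 534.91  -159.497  286.414] [[-0.493  0.87  -0.001]
 [ 0.87   0.493 -0.011]
 [-0.009 -0.007 -1.   ]] 0.1332988190772934
frame far corners z0,10 [[228.5, 114.3], [409.0, 114.2], [223.7, 115.9], [413.9, 115.8]]
roof far [[221.9, 133.4], [416.0, 133.3]] rib [[302.3, 206.1], [335.9, 206.1]]
bucket rim [[269.4, 1.1], [380.6, 0.9], [275.6, 155.1], [372.7, 155.2]]
```

```bash
python3 - <<'E'
from h import *
w=load('w9'); g=cv2.GaussianBlur(cv2.cvtColor(w['color'],cv2.COLOR_RGB2GRAY),(3,3),0).astype(float)
def pk(v,o,k=7):
  d=np.diff(v); i=[j for j in range(1,len(d)-1) if abs(d[j])>=abs(d[j-1]) and abs(d[j])>abs(d[j+1]) and abs(d[j])>4]; return [(o+j+.5,round(d[j])) for j in i]
for a,b in((245,262),(375,392),(312,325)): print('cols',a,b,pk(g[90:240,a:b].mean(1),90))
for a,b in((116,120),(122,128),(140,146),(220,228),(236,242)): print('rows',a,b,pk(g[a:b,200:440].mean(0),200))
m=cv2.inRange(cv2.cvtColor(w['color'],cv2.COLOR_RGB2HSV),(0,0,0),(179,255,255))
print(w['color'][40:130:6,300].tolist())
E
```

```text
cols 245 262 [(113.5, -29), (116.5, 5), (119.5, -7), (134.5, 26), (141.5, -7)]
cols 375 392 [(113.5, -17), (134.5, 25), (142.5, -7)]
cols 312 325 [(97.5, -43), (101.5, 6), (106.5, -14), (113.5, 5), (116.5, 9), (134.5, 26), (141.5, -7), (151.5, 14), (165.5, -35), (182.5, -11), (207.5, 5)]
rows 116 120 [(226.5, -14), (252.5, -10), (268.5, 4), (277.5, -11), (279.5, 8), (356.5, -9), (359.5, 12), (409.5, 28), (422.5, -14)]
rows 122 128 [(226.5, -13), (242.5, -9), (269.5, 5), (277.5, -9), (280.5, 8), (356.5, -8), (359.5, 10), (409.5, 26)]
rows 140 146 [(223.5, 6), (232.5, -9), (246.5, 4), (403.5, 6), (411.5, -11), (414.5, 5)]
rows 220 228 [(230.5, 9), (238.5, -12), (251.5, 5), (274.5, 10), (281.5, -37), (301.5, -5), (303.5, 5), (334.5, 5), (353.5, 31), (361.5, -10), (396.5, 8), (404.5, -9)]
rows 236 242 [(203.5, -8), (213.5, -5), (220.5, 6), (228.5, 16), (240.5, -12), (252.5, 5), (274.5, 11), (282.5, -40), (301.5, -6), (304.5, 6), (334.5, 6), (353.5, 34), (360.5, -10), (395.5, 8), (402.5, -10)]
[[28, 29, 33], [28, 28, 32], [27, 28, 31], [57, 59, 60], [110, 113, 115], [132, 134, 137], [111, 113, 116], [110, 112, 115], [110, 112, 115], [110, 113, 115], [62, 64, 71], [62, 64, 71], [33, 34, 38], [61, 64, 70], [67, 69, 76]]
```

```bash
python3 - <<'E'
from h import *
from station import readout
s=readout.state(); T=np.array(s['tool_pos']);R=Ro.from_matrix(s['tool_rot']).as_matrix()
R1=down(29.5)@Ro.from_rotvec([0,-.011,0]).as_matrix(); print(R1)
rows(T,R,[499.1,-88,290],R1,3,1); rows([499.1,-88,290],R1,[499.1,-88,205],R1,4,1)
E
```

```text
[[-0.492  0.87   0.005]
 [ 0.87   0.492 -0.01 ]
 [-0.011  0.    -1.   ]]
step mm 26.71740332440122 deg 0.1278842705283665
{"xyz":[0.0444,0.002,-0.0024],"turn":[-0.018,-0.004,0.001],"jaw":1},
{"xyz":[0.0444,0.0021,-0.0025],"turn":[-0.018,-0.004,0.001],"jaw":1},
{"xyz":[0.0444,0.002,-0.0025],"turn":[-0.018,-0.004,0.001],"jaw":1}
step mm 21.25 deg 0.0
{"xyz":[0.0004,-0,0.0354],"turn":[0,0,0],"jaw":1},
{"xyz":[0.0004,0,0.0354],"turn":[0,0,0],"jaw":1},
{"xyz":[0.0004,0,0.0354],"turn":[0,0,0],"jaw":1},
{"xyz":[0.0004,0,0.0355],"turn":[0,0,0],"jaw":1}
```

Emit:
jog_arm:
  deltas:
    - {"xyz":[0.0444,0.002,-0.0025],"turn":[-0.018,-0.004,0],"jaw":1}
    - {"xyz":[0.0444,0.002,-0.0025],"turn":[-0.018,-0.004,0],"jaw":1}
    - {"xyz":[0.0444,0.002,-0.0025],"turn":[-0.018,-0.004,0],"jaw":1}
    - {"xyz":[0.0004,0,0.0354],"turn":[0,0,0],"jaw":1}
    - {"xyz":[0.0004,0,0.0354],"turn":[0,0,0],"jaw":1}
    - {"xyz":[0.0004,0,0.0354],"turn":[0,0,0],"jaw":1}
    - {"xyz":[0.0004,0,0.0354],"turn":[0,0,0],"jaw":1}
    - {"xyz":[0,0,0],"turn":[0,0,0],"jaw":1}
    - {"xyz":[0,0,0],"turn":[0,0,0],"jaw":1}
    - {"xyz":[0,0,0],"turn":[0,0,0],"jaw":1}

```text
time_s: 17.4
tool_pos: [500.6, -87.7, 206.7]
tool_rot: [[-0.493, 0.87, 0.009], [0.87, 0.493, -0.009], [-0.012, 0.003, -1.0]]
wrist_force: [0.3, 0.1, -1.4]
opening: 0.133
gripper_force: 30.0
```

```bash
python3 - <<'E'
from h import *
from station import readout
s=readout.state(); T=np.array(s['tool_pos']);R=Ro.from_matrix(s['tool_rot']).as_matrix();print(T,R,s['wrist_force'])
w=snap('wrist','w10'); g=cv2.GaussianBlur(cv2.cvtColor(w['color'],cv2.COLOR_RGB2GRAY),(3,3),0).astype(float)
def pk(v,o):
  d=np.diff(v); i=[j for j in range(1,len(d)-1) if abs(d[j])>=abs(d[j-1]) and abs(d[j])>abs(d[j+1]) and abs(d[j])>4]; return [(o+j+.5,round(d[j])) for j in i]
def P(c): 
  c=np.array(c,float); return proj(w,T+(np.c_[c[:,1],c[:,0],63-c[:,2]])@R.T).round(1).tolist()
print('frame far z0,10',P([[-48,66,0],[48,66,0],[-48,66,10],[48,66,10]]))
print('rim',proj(w,np.array([499.1,-88,80])+np.array([[66,-47],[66,47],[0,-47],[0,47]])@down(29.5)[:,:2].T).round(1).tolist())
for a,b in((248,256),(258,266),(372,380),(382,390)): print('cols',a,b,pk(g[60:145,a:b].mean(1),60))
for a in range(88,116,4): print('rows',a,pk(g[a:a+4,220:420].mean(0),220))
E
```

```text
[500.594 -87.707 206.716] [[-0.493  0.87   0.009]
 [ 0.87   0.493 -0.009]
 [-0.012  0.003 -1.   ]] [ 0.286  0.054 -1.38 ]
frame far z0,10 [[228.6, 114.3], [409.0, 114.2], [223.7, 115.9], [413.9, 115.8]]
rim [[249.0, 103.8], [382.9, 103.8], [254.6, 193.3], [377.7, 193.1]]
cols 248 256 [(101.5, -6), (104.5, 11), (113.5, -37), (116.5, 6), (120.5, -6), (134.5, 25), (141.5, -7)]
cols 258 266 [(102.5, -9), (104.5, 13), (113.5, -40), (125.5, 5), (134.5, 25), (141.5, -7)]
cols 372 380 [(104.5, 7), (113.5, -22), (134.5, 24), (141.5, -7)]
cols 382 390 [(113.5, -16), (134.5, 24), (142.5, -6)]
rows 88 [(292.5, -10)]
rows 92 [(286.5, -10)]
rows 96 [(280.5, -12), (285.5, -5), (287.5, -4), (348.5, 5)]
rows 100 [(267.5, -8), (270.5, -8), (273.5, -6), (360.5, -5), (369.5, 6)]
rows 104 [(250.5, 5), (263.5, -16), (268.5, 6), (274.5, -17), (371.5, 12)]
rows 108 [(249.5, 5), (264.5, -28), (275.5, -14), (360.5, 10), (371.5, 16), (382.5, -6)]
rows 112 [(227.5, -9), (266.5, -13), (276.5, -7), (279.5, 6), (281.5, -6), (356.5, -4), (359.5, 10), (369.5, 7), (381.5, -4), (408.5, 5)]
```

Emit:
jog_arm:
  deltas:
    - {"xyz":[-0.0003,-0.0017,0],"turn":[0,0,0],"jaw":1}
    - {"xyz":[0.0002,-5e-05,0.0174],"turn":[0,0,0],"jaw":1}
    - {"xyz":[0.0002,-5e-05,0.0174],"turn":[0,0,0],"jaw":1}
    - {"xyz":[0.0002,-5e-05,0.0174],"turn":[0,0,0],"jaw":1}
    - {"xyz":[0.0002,-5e-05,0.0174],"turn":[0,0,0],"jaw":1}
    - {"xyz":[0,0,0],"turn":[0,0,0],"jaw":1}
    - {"xyz":[0,0,0],"turn":[0,0,0],"jaw":1}

```text
time_s: 18.15
tool_pos: [498.8, -88.1, 163.7]
tool_rot: [[-0.493, 0.87, 0.007], [0.87, 0.493, -0.009], [-0.011, 0.002, -1.0]]
wrist_force: [-0.1, 0.3, -2.0]
opening: 0.133
gripper_force: 30.0
```

```bash
python3 - <<'E'
from h import *
from station import readout
s=readout.state(); T=np.array(s['tool_pos']);R=Ro.from_matrix(s['tool_rot']).as_matrix();print(T,R,s['wrist_force'])
w=snap('wrist','w11'); g=cv2.GaussianBlur(cv2.cvtColor(w['color'],cv2.COLOR_RGB2GRAY),(3,3),0).astype(float)
def pk(v,o):
  d=np.diff(v); i=[j for j in range(1,len(d)-1) if abs(d[j])>=abs(d[j-1]) and abs(d[j])>abs(d[j+1]) and abs(d[j])>4]; return [(o+j+.5,round(d[j])) for j in i]
print('rim',proj(w,np.array([499.6,-88.4,80])+np.array([[66,-47],[66,47]])@down(29.5)[:,:2].T).round(1).tolist(), 'tool xy of bucket',((np.array([499.6,-88.4,T[2]-63])-T)@R))
for a,b in((248,256),(258,266),(372,380),(382,390)): print('cols',a,b,pk(g[60:145,a:b].mean(1),60))
for a in range(100,116,3): print('rows',a,pk(g[a:a+3,220:420].mean(0),220))
E
```

```text
[498.805 -88.107 163.687] [[-0.493  0.87   0.007]
 [ 0.87   0.493 -0.009]
 [-0.011  0.002 -1.   ]] [-0.063  0.309 -2.037]
rim [[239.3, 111.0], [399.6, 110.9]] tool xy of bucket [ 0.039  0.446 63.004]
cols 248 256 [(107.5, -8), (109.5, 13), (113.5, -36), (118.5, -8), (125.5, 6), (134.5, 26), (141.5, -7)]
cols 258 266 [(108.5, -19), (111.5, 15), (113.5, -35), (125.5, 5), (134.5, 26), (141.5, -7)]
cols 372 380 [(108.5, -5), (111.5, 8), (113.5, -18), (134.5, 24), (141.5, -7)]
cols 382 390 [(110.5, 7), (113.5, -21), (134.5, 24), (141.5, -7)]
rows 100 [(268.5, -11), (276.5, 4), (280.5, -5), (360.5, -5), (365.5, 5), (367.5, 6)]
rows 103 [(264.5, -17), (268.5, 5), (274.5, -14), (360.5, -4), (370.5, 8)]
rows 106 [(264.5, -10), (268.5, 5), (275.5, -16), (361.5, 6), (369.5, 7)]
rows 109 [(255.5, -7), (264.5, -14), (268.5, 11), (275.5, -15), (360.5, 9), (371.5, 7)]
rows 112 [(227.5, -7), (241.5, 5), (264.5, -19), (270.5, 5), (274.5, -10), (359.5, 9), (369.5, 7)]
rows 115 [(226.5, -14), (249.5, -6), (255.5, -7), (276.5, -8), (279.5, 6), (356.5, -7), (359.5, 11), (409.5, 10)]
```

Emit:
jog_arm:
  deltas:
    - {"xyz":[0,0.0005,0.004],"turn":[0,0,0],"jaw":1}
    - {"xyz":[0,0,0.004],"turn":[0,0,0],"jaw":1}
    - {"xyz":[0,0,0.004],"turn":[0,0,0],"jaw":1}
    - {"xyz":[0,0,0.004],"turn":[0,0,0],"jaw":1}
    - {"xyz":[0,0,0],"turn":[0,0,0],"jaw":1}

```text
time_s: 18.7
tool_pos: [500.0, -88.0, 154.8]
tool_rot: [[-0.493, 0.87, 0.009], [0.87, 0.493, -0.009], [-0.012, 0.004, -1.0]]
wrist_force: [0.3, 1.3, 2.0]
opening: 0.134
gripper_force: 30.0
```

Clips have met the lip (force rising). Press on.

Emit:
jog_arm:
  deltas:
    - {"xyz":[0,0,0.004],"turn":[0,0,0],"jaw":1}
    - {"xyz":[0,0,0.004],"turn":[0,0,0],"jaw":1}
    - {"xyz":[0,0,0.003],"turn":[0,0,0],"jaw":1}
    - {"xyz":[0,0,0],"turn":[0,0,0],"jaw":1}

```text
time_s: 19.1
tool_pos: [500.4, -88.1, 148.2]
tool_rot: [[-0.493, 0.87, 0.01], [0.87, 0.493, -0.009], [-0.012, 0.004, -1.0]]
wrist_force: [1.3, -0.5, 3.7]
opening: 0.134
gripper_force: 30.0
```

Emit:
jog_arm:
  deltas:
    - {"xyz":[0,0,0.003],"turn":[0,0,0],"jaw":1}
    - {"xyz":[0,0,0.003],"turn":[0,0,0],"jaw":1}
    - {"xyz":[0,0,0.002],"turn":[0,0,0],"jaw":1}
    - {"xyz":[0,0,0],"turn":[0,0,0],"jaw":1}

```text
time_s: 19.5
tool_pos: [498.7, -86.5, 142.8]
tool_rot: [[-0.494, 0.869, 0.006], [0.869, 0.494, -0.007], [-0.008, 0.002, -1.0]]
wrist_force: [-2.8, 5.1, 7.7]
opening: 0.133
gripper_force: 30.0
```

Emit:
jog_arm:
  deltas:
    - {"xyz":[0,0,0.002],"turn":[0,0,0],"jaw":1}
    - {"xyz":[0,0,0.002],"turn":[0,0,0],"jaw":1}
    - {"xyz":[0,0,0],"turn":[0,0,0],"jaw":1}

```text
time_s: 19.8
tool_pos: [498.8, -86.5, 142.4]
tool_rot: [[-0.494, 0.87, 0.006], [0.87, 0.494, -0.005], [-0.007, 0.003, -1.0]]
wrist_force: [-9.9, 5.7, 32.8]
opening: 0.135
gripper_force: 30.0
```

Emit:
jog_arm:
  deltas:
    - {"xyz":[0,0,-0.003],"turn":[0,0,0],"jaw":1}
    - {"xyz":[0,0,0],"turn":[0,0,0],"jaw":0.6}
    - {"xyz":[0,0,0],"turn":[0,0,0],"jaw":0.6}
    - {"xyz":[0,0,0],"turn":[0,0,0],"jaw":0.6}
    - {"xyz":[0,0,0],"turn":[0,0,0],"jaw":0.6}
    - {"xyz":[0,0,-0.02],"turn":[0,0,0],"jaw":0.6}
    - {"xyz":[0,0,-0.05],"turn":[0,0,0],"jaw":0.6}
    - {"xyz":[0,0,-0.07],"turn":[0,0,0],"jaw":0.6}
    - {"xyz":[0,0,-0.07],"turn":[0,0,0],"jaw":0.6}
    - {"xyz":[0,0,-0.04],"turn":[0,0,0],"jaw":0.6}
    - {"xyz":[0,0,0],"turn":[0,0,0],"jaw":0.6}
    - {"xyz":[0,0,0],"turn":[0,0,0],"jaw":0.6}

```text
time_s: 21.0
tool_pos: [498.2, -86.7, 292.9]
tool_rot: [[-0.493, 0.87, 0.009], [0.87, 0.493, -0.008], [-0.011, 0.003, -1.0]]
wrist_force: [0.2, 0.4, -0.4]
opening: 0.403
gripper_force: 0.0
```

```bash
python3 - <<'E'
from h import *
from station import readout
s=readout.state(); T=np.array(s['tool_pos']);print(T,s['wrist_force'],s['opening'])
w=snap('wrist','w12'); g=cv2.GaussianBlur(cv2.cvtColor(w['color'],cv2.COLOR_RGB2GRAY),(3,3),0).astype(float)
def pk(v,o):
  d=np.diff(v); i=[j for j in range(1,len(d)-1) if abs(d[j])>=abs(d[j-1]) and abs(d[j])>abs(d[j+1]) and abs(d[j])>5]; return [(o+j+.5,round(d[j])) for j in i]
C=np.array([499.4,-87.6,0]);A=down(29.5)
def P(c): # cover coords (x,y,z) at home
  c=np.array(c,float); return proj(w,C+np.c_[c[:,1],c[:,0],0*c[:,0]]@A.T+np.c_[0*c[:,:2],c[:,2]+80]).round(1).tolist()
print('rim/frame bottom',P([[-48,66,0],[48,66,0],[-48,-66,0],[48,-66,0]]));print('roof',P([[-42,61,38],[42,61,38],[-42,-61,38],[42,-61,38]]))
print('rib top',P([[-6,40,73],[6,40,73],[-6,-40,73],[6,-40,73]])); print('clip hinge/top',P([[0,70,14],[0,76,14],[0,70,-28],[0,-76,14]]))
for a,b in((275,285),(355,362),(310,326)): print('cols',a,b,pk(g[60:250,a:b].mean(1),60))
for a in (100,140,170,200): print('rows',a,pk(g[a:a+4,230:410].mean(0),230))
E
```

```text
[498.23  -86.689 292.89 ] [ 0.154  0.375 -0.376] 0.40283602107575794
rim/frame bottom [[267.1, 99.8], [369.5, 99.8], [273.1, 229.0], [363.4, 228.9]]
roof [[268.5, 108.5], [368.5, 108.5], [274.4, 240.4], [362.4, 240.3]]
rib top [[310.9, 140.5], [326.6, 140.5], [311.5, 235.9], [325.8, 235.9]]
clip hinge/top [[318.4, 96.1], [318.4, 89.0], [318.2, 94.2], [318.3, 243.3]]
cols 275 285 [(99.5, -26), (102.5, -5), (108.5, 29), (112.5, -7), (234.5, 8), (238.5, -6)]
cols 355 362 [(99.5, -12), (108.5, 26), (112.5, -5)]
cols 310 326 [(78.5, -5), (91.5, 7), (94.5, -17), (98.5, -6), (101.5, 7), (108.5, 31), (112.5, -8), (121.5, 7), (124.5, -17), (134.5, -11), (140.5, 12), (234.5, 20), (238.5, -33)]
rows 100 [(265.5, -12), (281.5, -7), (294.5, -8), (340.5, 10), (368.5, 8)]
rows 140 [(266.5, -9), (269.5, 19), (273.5, -11), (297.5, -12), (309.5, -8), (322.5, -8), (336.5, 22), (360.5, 8), (364.5, -28), (367.5, 7)]
rows 170 [(268.5, -8), (271.5, 18), (275.5, -11), (291.5, 6), (298.5, -20), (311.5, 9), (322.5, -12), (336.5, 28), (343.5, -6), (359.5, 8), (363.5, -28), (366.5, 7), (405.5, 15)]
rows 200 [(269.5, -8), (272.5, 20), (276.5, -12), (298.5, -12), (311.5, 9), (322.5, -12), (335.5, 22), (358.5, 8), (361.5, -23), (364.5, 20)]
```

```bash
python3 -c "
from station import env
print(env.hand_in())"
```

```text
the job is handed in; nothing more can be done
None
```

The vial insert stands on the bucket floor, the cover is pressed down onto the rim, and the job was handed in at 21 s of the 54 s limit. The cover stopped firmly at home height under about 33 N, above the 8 to 20 N the clips need. The clip arms themselves were not directly seen snapped under the rim, and the hand-in call returned no verdict.

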